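Re-plate the polishing bench's dust filter box

ROBOT

A 7-joint arm with a two-finger parallel gripper is mounted at the origin on the work surface. World frame = base frame: x ahead of the robot, y to its left, z up, the work surface at z = 0. Lengths are in m, angles in degrees, forces in N, time in s.
With the tool pointing down it reaches from about 0.4 to 0.925 m from the base axis. Payload 4.1 kg.
Tool frame: the origin (TCP) lies between the finger pads; the fingertips stand 25 mm ahead of it and the grasp point (between the pads) lies 6 mm ahead of it (bot.nose_length is the distance from the TCP to the fingertips, in m); z points along the fingers, y is the direction in which the jaws open and shut (so a half turn about z gives the same grasp; the last joint's range is limited). The gripper opens to 85 mm and grips with 20 to 120 N. Pads are 22 mm wide; open, the fingers measure 114 mm over their backs; the gripper's body (76 mm by 85 mm) begins 54 mm behind the grasp point. The pads swing forward as they close: fully open they stand 13 mm farther back than shut.
Start: joints at [65.031, 22.827, 2.584, 88.041, -1.071, 69.15, -2.905], TCP at [0.215, -0.614, 0.256] pointing down, gripper open.
Joint ranges: [-161.44, 161.44], [-28.35, 127.94], [-78.24, 83.42], [0, 140.83], [-78.03, 258.03], [13.02, 114.36], [-168.23, 168.23]. Speed limits (degrees/s): [147.25, 147.25, 180, 180, 180, 180, 180].

INTERFACE

Orientations are given as a 3x3 rotation matrix whose columns are the frame's x, y, z axes.
In Python, from rig import bot, vision, ticket gives the robot as it stands. The module is installed in compiled form; this text tells all that it offers.
- The arm moves only by the tool play_rows, never from a script. Its argument "motion" is a list of rows, each an object of numbers: "fingers": the opening in per cent of the stroke, from 0 (shut) to 100 (fully open); "tx", "ty", "tz": the shift along the world's x, y, z in cm; "rx", "ry", "rz": the turn, a rotation vector about the world's x, y, z in degrees. A call has 1 to 10 rows; each row shifts and turns the pose as measured when the row begins; what a row does not reach is not made up. A row lasts 1/10 s, in which the tool goes at most 50 mm and 8.59 degrees, less where a joint would pass 70% of its speed; a pose out of reach is approached as far as the arm can. A call with a gripper value outside its range is refused whole. The fingers move at their own pace and stop on an object; "newtons" is the grip in N (left out, the last holds). Time passes only in rows, so rows that do not move let the fingers close. It gives the time, the measured TCP pose, the force and the opening at its end, in the units of the state.
- bot.observe(): the state, without advancing time (a new reading comes with each control period).
- vision.get_image(name): name is "scene" or "side" or "wrist"; returns the picture (400x640x3 uint8, blue, green, red); there is no depth.
- vision.camera_params(name): a dict with "fx", "fy", "cx", "cy" (pixels), "distortion" ([k1, k2, p1, p2, k3] as OpenCV has them; the pictures are not rectified), "R" (3x3) and "t" (3): a world point X has camera coordinates R X + t; the wrist camera has in their place "T_tool_cam" (4x4, takes a point from camera to tool coordinates, whose origin is the TCP and whose axes are the flange's). Camera axes: x right, y down, z forward; pixel columns grow to the right and rows downward; lengths in m; the calibration is good to about 2 mm. A picture is of the moment at which its call begins: read the wrist's pose just before it. camera_params takes no time and is no camera call.
- ticket.close_job(): hands the job in, once; it reports no verdict.
The state is a dict: "t": time; "q": joint angles; "dq": joint speeds; "joint_efforts": joint torques, N m; "tcp_pos": TCP position; "tool_rot": TCP orientation; "contact_force": force on the tool from outside, world axes, zero at the start; "moment": the same for the moment, N m; "grip_width": finger opening in m.
Only numpy, scipy, OpenCV 4.12 (cv2) and the standard library are available. Lean on these libraries where they do the work, as an engineer would, in place of code of your own. Each camera call takes 0.05 s, during which the arm holds its last target. There are 200 camera calls.

TASK

Load the dust filter box: flip off the two sprung clips on its lid, lift the lid off and lay it flat on the rubber mat, then slide every filter plate standing in the rack fully home into the vertical guides in the box, one plate to a guide. Put the lid back down flush, flip both clips on again, and last of all throw the damper lever into the notch marked with the white diamond (the one on the far side of its swing). Leave the other things on the bench where they are.

Things in the scene. Friction and masses are not known exactly. Their poses are not given: they have to be found in the camera images.
- box: Grey steel filter box fixed to the bench, 124 (x) x 180 (y) x 120 mm (z), walls 4 mm. Origin: centre of its underside, z up. Clips on its +y and -y sides, damper lever on its +x side. Inside are three pairs of card guides, 46 mm apart along y: plates stand in them parallel to the box's x, in 12 mm grooves flared to 26 mm at their tops (98 mm up); seat floor 8 mm up.
- rim (a point): Centre of the box's mouth, at rim height (120 mm above the box's origin), axes of the box; a seated lid's origin coincides with it.
- slot0 (a point): Guide 0 of the box: the spot on the seat floor (8 mm above the box's underside) at the middle of that pair of guides (at y = -46 mm of the box); axes of the box. A fully seated plate's origin lies here (play 2 mm across, 4 mm along the plate). Empty at the start.
- slot1 (a point): Guide 1 of the box: the spot on the seat floor (8 mm above the box's underside) at the middle of that pair of guides (at y = 0 of the box); axes of the box. A fully seated plate's origin lies here (play 2 mm across, 4 mm along the plate). Empty at the start.
- slot2 (a point): Guide 2 of the box: the spot on the seat floor (8 mm above the box's underside) at the middle of that pair of guides (at y = +46 mm of the box); axes of the box. A fully seated plate's origin lies here (play 2 mm across, 4 mm along the plate). Empty at the start.
- clip_left (a joint): Sprung bale clip on the box's +y side, hinged about a line along the box's x, 100 mm from the box's middle, 75 mm above the bench. 0 = on (upright, jaw 3 mm above the lid's edge), 0.8 rad = off (tab swung outwards and down). An over-centre spring holds it at either end; it goes over at 0.4 rad and takes about 3 N at the tab.
- clip_right (a joint): The same clip on the box's -y side; 0 = on, 0.8 rad = off, swung outwards to the box's -y.
- clip_left_tab (a point): Middle of the top edge of the left clip's steel tab (40 mm wide along the box's x, 5 thick, 40 tall), 96 mm from the hinge line: 171 mm above the bench when on; 69 mm further out and 142 mm up when off. The jaw at the tab's foot reaches 20 mm inwards over the lid; its top is 134 mm above the bench when on.
- clip_right_tab (a point): The same point on the right clip.
- lid: Loose grey steel lid, 132 (x) x 184 (y) x 6 mm, 0.35 kg. Origin: centre of the panel's underside, z up. Four tapered rubber feet 10 mm deep at (+-46, +-74) mm drop inside the box walls with 3 mm play. Bar handle on top along its y: 90 mm long, 14 thick, 36 to 48 mm above the origin, posts under its ends. On the mat its origin is 13 mm above the bench.
- mat: Black rubber mat fixed on the bench, 180 (x) x 270 (y) x 3 mm, origin at the centre of its underside. Between the box and the rack.
- rack: Dark rack fixed to the bench, 130 (x) x 190 (y) mm, in which the plates stand upright in grooves 46 mm apart along its y (at -69, -23, 23, 69 mm), 10 mm above the bench; grey blocks at the plates' ends reach 55 mm high. The rack and the box may be on either side of the mat.
- plate0: Filter plate: aluminium frame 108 mm wide (its x), 8 mm thick (its y), 70 mm tall (its z), with a tab 50 mm wide and 12 mm thick on top, from 70 to 98 mm. 0.16 kg. Origin at the middle of its bottom edge. All plates are alike; 2 or 3 of the four are present (None if absent).
- plate1: Filter plate: aluminium frame 108 mm wide (its x), 8 mm thick (its y), 70 mm tall (its z), with a tab 50 mm wide and 12 mm thick on top, from 70 to 98 mm. 0.16 kg. Origin at the middle of its bottom edge. All plates are alike; 2 or 3 of the four are present (None if absent).
- plate2: Filter plate: aluminium frame 108 mm wide (its x), 8 mm thick (its y), 70 mm tall (its z), with a tab 50 mm wide and 12 mm thick on top, from 70 to 98 mm. 0.16 kg. Origin at the middle of its bottom edge. All plates are alike; 2 or 3 of the four are present (None if absent).
- plate3: Filter plate: aluminium frame 108 mm wide (its x), 8 mm thick (its y), 70 mm tall (its z), with a tab 50 mm wide and 12 mm thick on top, from 70 to 98 mm. 0.16 kg. Origin at the middle of its bottom edge. All plates are alike; 2 or 3 of the four are present (None if absent).
- damper (a joint): Damper lever beyond the box's +x wall, swinging about a line along the box's x. 0 = first notch, leaning 0.6 rad to the box's -y (start); 1.2 rad = second notch, leaning 0.6 rad to +y, marked by a raised white diamond; upright at 0.6. An over-centre spring pulls it into the nearer notch; it takes about 2 N at the knob to throw.
- damper_knob (a point): Centre of the lever's black ball knob, 26 mm in diameter, 105 mm from the pivot; rod under it 10 mm thick. The pivot lies 122 mm from the box's centre along the box's +x and 90 mm above the bench. The quadrant plate on the box side of the lever reaches 124 mm above the bench.
- felt_wheel: Bystander: felt polishing wheel, 76 mm across, 36 mm high, beyond the mat.
- compound: Bystander: round cake of polishing compound, 68 mm across, 30 mm high, beyond the mat.
- jar: Bystander: jar, 52 mm across, 80 mm high, beyond the mat.
- brush: Bystander: brush lying in front of the mat.
- oil_can: Bystander: can, 60 mm across, 120 mm high, beyond the mat.
- spanner: Bystander: spanner lying in front of the mat.
There are look-alikes about, which are no part of the job. Leave any blue look-alike of the plate0 alone.

How it is judged:
By the outcome, as a careful person would: the job done as asked, in the order asked, and still so for the second after the job is handed in, with the robot touching nothing.
Of plate0, plate1, plate2, plate3 only 2 to 3 are there at a start; the rules pass over those that are not, and their reading is None.
At some moment in a run one of lid may be knocked a few centimetres aside while the robot is not near it.
It also fails if it takes over 210 s, if anything falls off the work surface, if the arm or the gripper's body presses on something with over 40 N, if the wrist force passes 120 N, or if a joint passes its speed limit or range.

## Working session

There is one attempt and no reset: what is moved stays moved. The work goes in short steps, Python scripts to look and compute and a tool call to move; the robot and the scene stay as the last step left them, time stands still between calls to the robot, and variables do not carry over. Pictures are saved under pics/ and viewed, about 12 in all and at most 16, crops included, and the job is handed in when it is done.

Besides the shell and the picture viewer there is one more tool, called after "Call:" as name([rows], argument=value, ...), one row to a line, values as JSON. play_rows: Moves the arm, as the interface text tells. Its arguments: {"type":"object","properties":{"motion":{"type":"array","items":{"type":"object","properties":{"fingers":{"type":"number"},"tx":{"type":"number"},"ty":{"type":"number"},"tz":{"type":"number"},"rx":{"type":"number"},"ry":{"type":"number"},"rz":{"type":"number"}}}},"newtons":{"type":"number"}},"required":["motion"]}

```bash
mkdir -p pics; ls
python3 - <<'E'
from rig import bot,vision,ticket
import cv2,numpy as np
np.set_printoptions(precision=4,suppress=True)
s=bot.observe();print({k:np.array(v) for k,v in s.items()},bot.nose_length)
for n in("scene","side","wrist"):
    im=vision.get_image(n);cv2.imwrite(f"pics/{n}0.png",im)
    p=vision.camera_params(n);print(n,{k:np.array(v) for k,v in p.items()})
    if n!="wrist":print("C",-np.array(p["R"]).T@np.array(p["t"]))
E
```

```text
pics
{'t': array(0.), 'q': array([65.0299, 22.871 ,  2.5789, 88.1124, -1.0709, 69.15  , -2.905 ]), 'dq': array([-0.0055,  0.047 , -0.0708, -0.0606, -0.0592,  0.059 ,  0.0429]), 'joint_efforts': array([ -0.0005, -47.5133,   1.3644, -25.423 ,   0.0115,   0.0092,
        -0.    ]), 'tcp_pos': array([ 0.2147, -0.6129,  0.2553]), 'tool_rot': array([[ 0.9438,  0.3306, -0.0008],
       [ 0.3306, -0.9438,  0.0018],
       [-0.0001, -0.0019, -1.    ]]), 'contact_force': array([ 0.2069, -0.914 ,  0.5822]), 'moment': array([ 0.0453,  0.0055, -0.0107]), 'grip_width': array(0.0853)} 0.025
scene {'fx': array(509.0316), 'fy': array(509.0316), 'cx': array(327.8716), 'cy': array(209.297), 'distortion': array([-0.0233,  0.    ,  0.    ,  0.    ,  0.    ]), 'R': array([[ 0.6284,  0.7778, -0.0077],
       [ 0.4663, -0.3846, -0.7966],
       [-0.6226,  0.4971, -0.6044]]), 't': array([-0.347 , -0.1675,  1.6161])}
C [ 1.3023 -0.5978  0.8407]
side {'fx': array(372.7362), 'fy': array(372.7362), 'cx': array(317.4263), 'cy': array(199.2861), 'distortion': array([0.0212, 0.    , 0.    , 0.    , 0.    ]), 'R': array([[-0.9731, -0.2301,  0.015 ],
       [-0.1639,  0.6444, -0.7469],
       [ 0.1622, -0.7293, -0.6647]]), 't': array([0.5537, 0.1951, 0.8428])}
C [0.434  0.6163 0.6977]
wrist {'fx': array(300.1541), 'fy': array(300.1541), 'cx': array(320.6095), 'cy': array(201.9115), 'distortion': array([-0.0099,  0.    ,  0.    ,  0.    ,  0.    ]), 'T_tool_cam': array([[ 0.0003, -0.9564, -0.292 ,  0.0742],
       [ 1.    ,  0.0003, -0.0002,  0.0002],
       [ 0.0003, -0.292 ,  0.9564, -0.1185],
       [ 0.    ,  0.    ,  0.    ,  1.    ]])}
```

View pics/scene0.png

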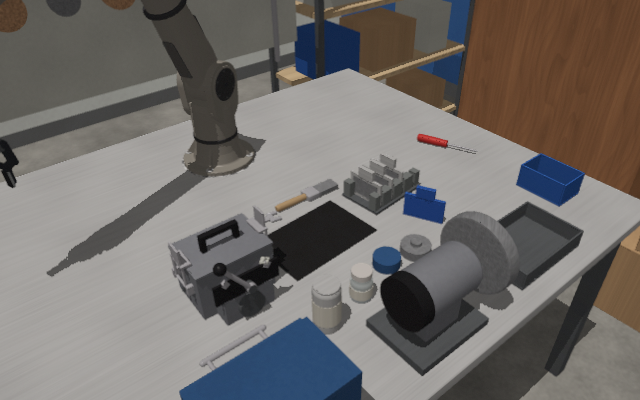

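View pics/side0.png

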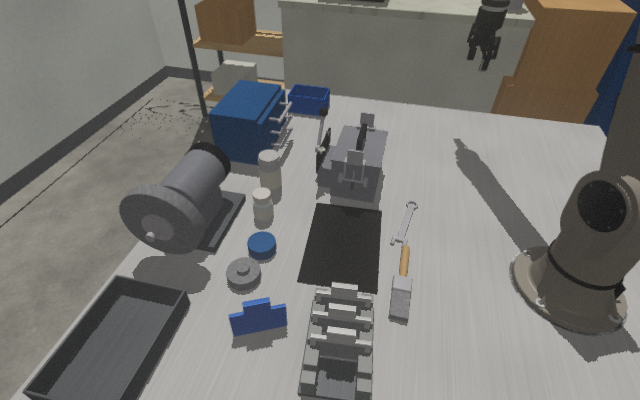

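The scene view shows the box at about (225,260), the mat at (320,240) and the rack at (380,180). The blue look-alike plate stands at (425,205), off the rack, so I will leave it alone.

```bash
cat > h.py <<'E'
from rig import bot,vision,ticket
import cv2,numpy as np
np.set_printoptions(precision=4,suppress=True)
def cam(n,s=None):
    p=vision.camera_params(n);K=np.array([[p["fx"],0,p["cx"]],[0,p["fy"],p["cy"]],[0,0,1.]]);d=np.array(p["distortion"],float)
    if n!="wrist":R=np.array(p["R"]);t=np.array(p["t"])
    else:
        T=np.array(p["T_tool_cam"]);Rt=np.array(s["tool_rot"]);Rc=Rt@T[:3,:3];c=Rt@T[:3,3]+np.array(s["tcp_pos"]);R=Rc.T;t=-R@c
    return K,d,R,t
def proj(c,X):
    K,d,R,t=c;return cv2.projectPoints(np.array(X,float).reshape(-1,1,3),cv2.Rodrigues(R)[0],t,K,d)[0][:,0]
def ray(c,uv):
    K,d,R,t=c;u=cv2.undistortPoints(np.array(uv,float).reshape(-1,1,2),K,d)[:,0]
    D=np.c_[u,np.ones(len(u))]@R;return -R.T@t,D
def onz(c,uv,z):
    C,D=ray(c,uv);return C+D*((z-C[2])/D[:,2])[:,None]
def tri(c1,uv1,c2,uv2):
    C1,D1=ray(c1,uv1);C2,D2=ray(c2,uv2);out=[]
    for a,b in zip(D1,D2):
        s=np.linalg.lstsq(np.c_[a,-b],C2-C1,rcond=None)[0];p=C1+a*s[0];q=C2+b*s[1];out.append(np.r_[(p+q)/2,np.linalg.norm(p-q)])
    return np.array(out)
def snap(n,f):
    s=bot.observe();im=vision.get_image(n);cv2.imwrite("pics/"+f,im);return im,cam(n,s)
def crop(im,x0,y0,x1,y1,k,f):
    cv2.imwrite("pics/"+f,cv2.resize(im[y0:y1,x0:x1],None,fx=k,fy=k,interpolation=cv2.INTER_CUBIC))
E
python3 - <<'E'
from h import *
a=cv2.imread("pics/scene0.png");b=cv2.imread("pics/side0.png")
crop(a,150,130,440,330,2.7,"sc1.png")
crop(b,280,90,430,390,2,"x.png")
v=cv2.resize(b[95:215,290,][:0] if 0 else b[95:215,290:430],None,fx=4,fy=4,interpolation=cv2.INTER_CUBIC)
cv2.imwrite("pics/sd1.png",v)
cv2.imwrite("pics/sd2.png",cv2.resize(b[270:400,290:430],None,fx=4,fy=4,interpolation=cv2.INTER_CUBIC))
for n,im,roi in(("scene",a,(265,195,385,285)),("side",b,(295,195,390,295))):
    x0,y0,x1,y1=roi;m=(im.max(2)<45).astype(np.uint8);mm=np.zeros_like(m);mm[y0:y1,x0:x1]=m[y0:y1,x0:x1]
    cs=max(cv2.findContours(mm,0,1)[0],key=cv2.contourArea);ap=cv2.approxPolyDP(cs,5,True)[:,0]
    print(n,cv2.contourArea(cs),ap.tolist());print(onz(cam(n),ap,.003))
E
```

```text
scene 4497.5 [[375, 229], [329, 201], [268, 235], [273, 257], [265, 281], [278, 274], [278, 266], [298, 279]]
[[ 0.5827  0.1322  0.003 ]
 [ 0.4118  0.1176  0.003 ]
 [ 0.4266 -0.0953  0.003 ]
 [ 0.5037 -0.132   0.003 ]
 [ 0.5597 -0.192   0.003 ]
 [ 0.5598 -0.1559  0.003 ]
 [ 0.5375 -0.1405  0.003 ]
 [ 0.6027 -0.1294  0.003 ]]
side 67.0 [[340, 206], [346, 215], [359, 213]]
[[ 0.5369 -0.134   0.003 ]
 [ 0.5147 -0.103   0.003 ]
 [ 0.482  -0.1192  0.003 ]]
```

View pics/sc1.png

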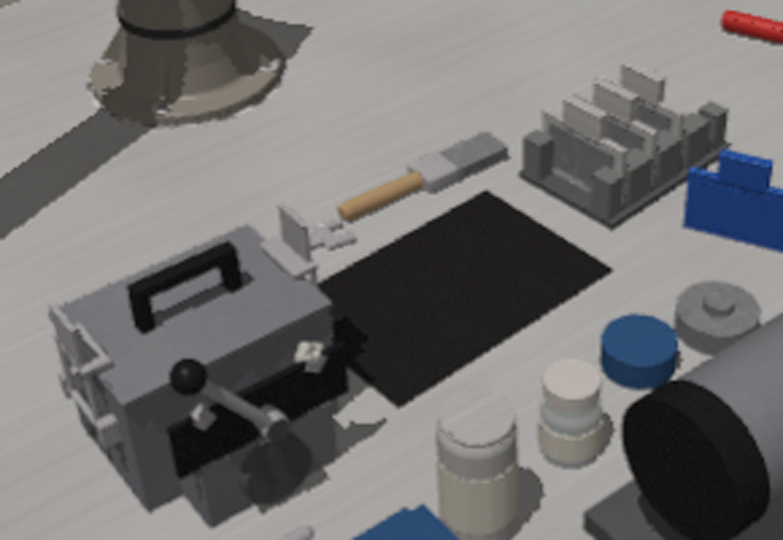

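View pics/sd1.png

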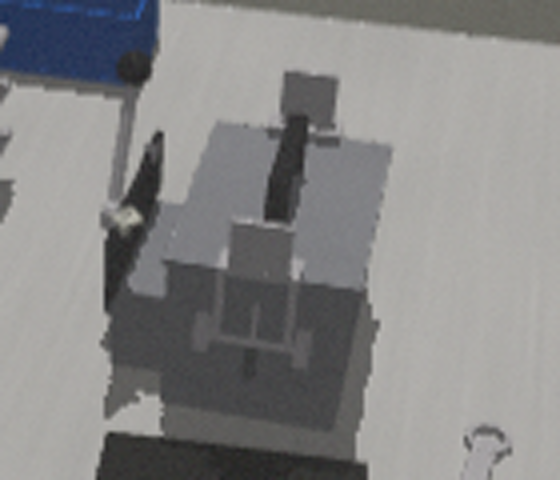

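View pics/sd2.png

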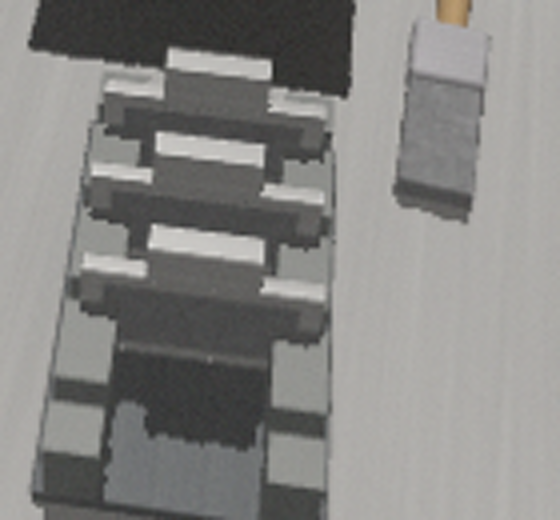

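The rack holds three plates, in the grooves nearest the mat, and the fourth groove is empty. Both clips stand upright (on). The lever leans toward the box's -y. Next I fit the box, rack and mat poses from these pixels.

Run:
```python
from h import *
A=cam("scene");B=cam("side")
sc=lambda p:np.array(p,float)/2.7+[150,130]
s1=lambda p:np.array(p,float)/4+[290,95]
s2=lambda p:np.array(p,float)/4+[290,270]
def fit(name,P,M):
    P=P[:,:2];M=np.array(M,float);a=P-P.mean(0);b=M-M.mean(0)
    th=np.arctan2((b[:,0]*a[:,1]-b[:,1]*a[:,0]).sum(),(a*b).sum());R=np.array([[np.cos(th),-np.sin(th)],[np.sin(th),np.cos(th)]])
    o=P.mean(0)-R@M.mean(0);print(name,o,np.degrees(th),"res mm",np.abs((M@R.T+o-P)*1e3).max())
L=[(-66,-92),(-66,92),(66,92),(66,-92)];L=np.array(L)/1e3
fit("lid scene",onz(A,sc([(50,308),(250,225),(330,308),(130,405)]),.126),L)
fit("lid side",onz(B,s1([(393,145),(365,290),(165,262),(215,122)]),.126),L)
print("knob",tri(A,sc([(187,376)]),B,s1([(133,67)])))
print("tabL",tri(A,sc([(295,223)]),B,s1([(263,224)])))
print("plates side",onz(B,s2([(219,63),(210,149),(207,244)]),.108))
print(onz(B,s2([(105,88),(329,107),(91,173),(323,195),(82,264),(323,291)]),.08))
print("mat sc",onz(A,[[375,229],[329,201],[298,279]],.003),"c",onz(A,[[375,229],[329,201],[298,279]],.003)[[1,2]].mean(0))
```

```text
lid scene [ 0.5167 -0.2634] -1.871761557613202 res mm 5.224833879889202
lid side [ 0.5082 -0.2602] 0.10563315829465653 res mm 1.8661163014032645
knob [[ 0.6321 -0.3255  0.1759  0.0011]]
tabL [[ 0.515  -0.1654  0.1649  0.0078]]
plates side [[0.4714 0.1957 0.108 ]
 [0.4672 0.242  0.108 ]
 [0.4602 0.2874 0.108 ]]
[[0.5245 0.2034 0.08  ]
 [0.4172 0.1878 0.08  ]
 [0.5201 0.2499 0.08  ]
 [0.4141 0.2353 0.08  ]
 [0.5132 0.2942 0.08  ]
 [0.4084 0.2812 0.08  ]]
mat sc [[ 0.5827  0.1322  0.003 ]
 [ 0.4118  0.1176  0.003 ]
 [ 0.6027 -0.1294  0.003 ]] c [ 0.5072 -0.0059  0.003 ]
```

Call:
play_rows([
  {"tx":3,"ty":3.5,"tz":0.5,"rz":-2,"fingers":0},
  {"tx":3,"ty":3.5,"tz":0.5,"rz":-2,"fingers":0},
  {"tx":3,"ty":3.5,"tz":0.5,"rz":-2,"fingers":0},
  {"tx":3,"ty":3.5,"tz":0.5,"rz":-2,"fingers":0},
  {"tx":3,"ty":3.5,"tz":0.5,"rz":-2,"fingers":0},
  {"tx":3,"ty":3.5,"tz":0.5,"rz":-2,"fingers":0},
  {"tx":3,"ty":3.5,"tz":0.5,"rz":-2,"fingers":0},
  {"tx":3,"ty":3.5,"tz":0.5,"rz":-2,"fingers":0},
  {"tx":3,"ty":3.5,"tz":0.5,"rz":-2,"fingers":0},
  {"tx":2.5,"ty":3.5,"tz":0,"rz":-2,"fingers":0},
])

```text
$.motion[0]: bad value
```

Call:
play_rows([
  {"fingers":0},
  {"fingers":0},
  {"fingers":0},
])

```text
$.motion[0]: bad value
```

Run:
```python
from h import *
s=bot.observe();print(s["tcp_pos"],s["tool_rot"],s["q"])
im,c=snap("wrist","w1.png")
P=proj(c,[[.51,-.26,.126]]);print(P)
```

```text
[ 0.2147 -0.6131  0.2555] [[ 0.9438  0.3306 -0.0006]
 [ 0.3306 -0.9438  0.0013]
 [-0.0001 -0.0015 -1.    ]] [65.0313 22.863   2.5807 88.097  -1.0711 69.1484 -2.904 ]
[[-123.9728 -515.1994]]
```

View pics/w1.png

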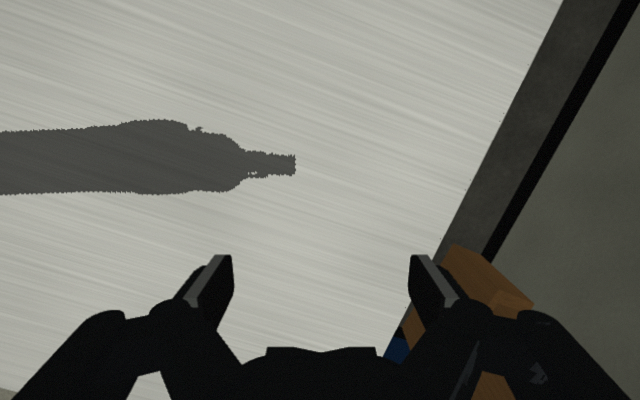

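The move was refused and the arm did not move. I try a minimal row to find which value it rejected.

Call:
play_rows([
  {"tx":3,"ty":3.5,"tz":0.5,"rz":-2},
])

```text
$.motion[0]: bad value
```

Call:
play_rows([
  {"tx":3,"ty":3.5,"tz":0.5,"rx":0,"ry":0,"rz":-2,"fingers":1},
])

```text
t: 0.3
tcp_pos: [0.238, -0.5819, 0.2595]
tool_rot: [[0.958, 0.286, -0.006], [0.286, -0.958, -0.001], [-0.006, -0.001, -1.0]]
contact_force: [-0.0, 0.3, -0.7]
grip_width: 0.0734
```

Call:
play_rows([
  {"fingers":0,"tx":3,"ty":3.5,"tz":0.5,"rx":0,"ry":0,"rz":-2},
], newtons=40)

```text
t: 0.4
tcp_pos: [0.2682, -0.5462, 0.264]
tool_rot: [[0.969, 0.248, -0.006], [0.248, -0.969, 0.0], [-0.005, -0.002, -1.0]]
contact_force: [2.0, 0.8, 0.2]
grip_width: 0.0589
```

All seven keys are required in each row.

Call:
play_rows([
  {"fingers":0,"tx":3,"ty":3.6,"tz":0.5,"rx":0,"ry":0,"rz":-2},
  {"fingers":0,"tx":3,"ty":3.6,"tz":0.5,"rx":0,"ry":0,"rz":-2},
  {"fingers":0,"tx":3,"ty":3.6,"tz":0.5,"rx":0,"ry":0,"rz":-2},
  {"fingers":0,"tx":3,"ty":3.6,"tz":0.5,"rx":0,"ry":0,"rz":-2},
  {"fingers":0,"tx":3,"ty":3.6,"tz":0.5,"rx":0,"ry":0,"rz":-2},
  {"fingers":0,"tx":3,"ty":3.6,"tz":0.5,"rx":0,"ry":0,"rz":-2},
  {"fingers":0,"tx":3,"ty":3.6,"tz":0.5,"rx":0,"ry":0,"rz":-2},
  {"fingers":0,"tx":3,"ty":3.4,"tz":0.5,"rx":0,"ry":0,"rz":-1},
  {"fingers":0,"tx":0,"ty":0,"tz":0,"rx":0,"ry":0,"rz":0},
  {"fingers":0,"tx":0,"ty":0,"tz":0,"rx":0,"ry":0,"rz":0},
])

```text
t: 1.4
tcp_pos: [0.5187, -0.2394, 0.3052]
tool_rot: [[1.0, -0.013, -0.003], [-0.013, -1.0, 0.005], [-0.003, -0.005, -1.0]]
contact_force: [-1.1, -0.8, -0.3]
grip_width: -0.0001
```

Run:
```python
from h import *
s=bot.observe();print(s["tcp_pos"],s["tool_rot"],s["q"])
im,c=snap("wrist","w2.png")
P=proj(c,[[.51,-.26,.126]]);print(P)
```

```text
[ 0.5187 -0.2394  0.3052] [[ 0.9999 -0.0128 -0.0029]
 [-0.0128 -0.9999  0.0048]
 [-0.003  -0.0048 -1.    ]] [ 28.2941  13.1973  -9.2633  94.8469   1.9926  72.3821 -72.0763]
[[341.4032 193.8141]]
```

View pics/w2.png

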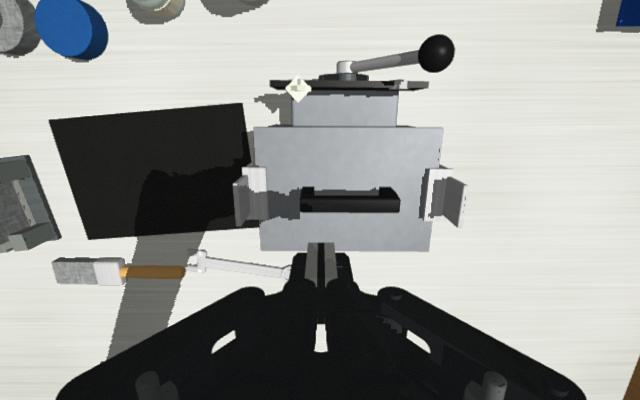

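The wrist view shows the lid with corners (252,127), (443,126), (430,250) and (261,251). The handle runs (300..400, 200), the tabs are at (235,200) and (465,203), the knob at (436,53) and the mat to the left.

```bash
cat >> h.py <<'E'
def fit(name,P,M):
    P=np.array(P)[:,:2];M=np.array(M,float);a=P-P.mean(0);b=M-M.mean(0)
    th=np.arctan2((b[:,0]*a[:,1]-b[:,1]*a[:,0]).sum(),(a*b).sum());R=np.array([[np.cos(th),-np.sin(th)],[np.sin(th),np.cos(th)]])
    o=P.mean(0)-R@M.mean(0);print(name,o,"yaw",np.degrees(th),"res mm",np.abs((M@R.T+o-P)*1e3).max());return o,np.degrees(th)
L=np.array([(66,92),(66,-92),(-66,-92),(-66,92)])/1e3
E
cat > w2.py <<'E'
from h import *
s=bot.observe();c=cam("wrist",s)
fit("lid",onz(c,[(252.5,127),(443.5,126.5),(430.5,250.5),(261,251)],.126),L)
print("knob",onz(c,[(436,53.5)],.1767),"tabs",onz(c,[(234.5,203),(464.5,203)],.171))
print("handle ends",onz(c,[(300,201),(400,201)],.168))
print("mat",onz(c,[(49,120),(242,103),(90,240)],.003))
E
python3 w2.py
```

```text
lid [ 0.5118 -0.2643] yaw -0.355186921144187 res mm 0.7005911816486132
knob [[ 0.6329 -0.3256  0.1767]] tabs [[ 0.5157 -0.1617  0.171 ]
 [ 0.5137 -0.3646  0.171 ]]
handle ends [[ 0.516  -0.2195  0.168 ]
 [ 0.5151 -0.3084  0.168 ]]
mat [[ 0.5856  0.1353  0.003 ]
 [ 0.6035 -0.1327  0.003 ]
 [ 0.4063  0.1209  0.003 ]]
```

Call:
play_rows([
  {"fingers":0,"tx":-0.2,"ty":2.5,"tz":-2,"rx":0,"ry":0,"rz":0},
  {"fingers":0,"tx":-0.1,"ty":2.2,"tz":-3.5,"rx":0,"ry":0,"rz":0},
  {"fingers":0,"tx":0,"ty":0,"tz":-3.5,"rx":0,"ry":0,"rz":0},
  {"fingers":0,"tx":0,"ty":0,"tz":-3,"rx":0,"ry":0,"rz":0},
  {"fingers":0,"tx":0,"ty":0,"tz":-1,"rx":0,"ry":0,"rz":0},
  {"fingers":0,"tx":0,"ty":0,"tz":0,"rx":0,"ry":0,"rz":0},
])

```text
t: 2.05
tcp_pos: [0.5112, -0.1993, 0.1724]
tool_rot: [[1.0, -0.028, -0.0], [-0.028, -1.0, 0.002], [-0.0, -0.002, -1.0]]
contact_force: [-0.9, -0.4, 0.1]
grip_width: 0.0001
```

Call:
play_rows([
  {"fingers":0,"tx":0,"ty":1,"tz":0,"rx":0,"ry":0,"rz":0},
  {"fingers":0,"tx":0,"ty":1,"tz":0,"rx":0,"ry":0,"rz":0},
  {"fingers":0,"tx":0,"ty":1,"tz":0,"rx":0,"ry":0,"rz":0},
  {"fingers":0,"tx":0,"ty":1,"tz":0,"rx":0,"ry":0,"rz":0},
  {"fingers":0,"tx":0,"ty":1,"tz":0,"rx":0,"ry":0,"rz":0},
  {"fingers":0,"tx":0,"ty":1,"tz":0,"rx":0,"ry":0,"rz":0},
  {"fingers":0,"tx":0,"ty":0.5,"tz":0,"rx":0,"ry":0,"rz":0},
  {"fingers":0,"tx":0,"ty":0,"tz":0,"rx":0,"ry":0,"rz":0},
])

```text
t: 2.85
tcp_pos: [0.5141, -0.1301, 0.1786]
tool_rot: [[1.0, -0.029, 0.01], [-0.029, -1.0, -0.002], [0.01, 0.001, -1.0]]
contact_force: [0.8, -0.2, 0.4]
grip_width: 0.0002
```

Call:
play_rows([
  {"fingers":0,"tx":0,"ty":-1,"tz":4,"rx":0,"ry":0,"rz":0},
  {"fingers":0,"tx":0,"ty":-3,"tz":1,"rx":0,"ry":0,"rz":0},
  {"fingers":0,"tx":0,"ty":-4,"tz":0,"rx":0,"ry":0,"rz":0},
  {"fingers":0,"tx":0,"ty":-4,"tz":0,"rx":0,"ry":0,"rz":0},
  {"fingers":0,"tx":0,"ty":-4,"tz":0,"rx":0,"ry":0,"rz":0},
  {"fingers":0,"tx":0,"ty":-4,"tz":0,"rx":0,"ry":0,"rz":0},
  {"fingers":0,"tx":0,"ty":0,"tz":0,"rx":0,"ry":0,"rz":0},
  {"fingers":0,"tx":0,"ty":0,"tz":0,"rx":0,"ry":0,"rz":0},
])

```text
t: 3.65
tcp_pos: [0.5135, -0.3357, 0.231]
tool_rot: [[1.0, -0.024, 0.011], [-0.024, -1.0, -0.002], [0.011, 0.002, -1.0]]
contact_force: [0.5, 0.6, 0.3]
grip_width: -0.0001
```

Call:
play_rows([
  {"fingers":0,"tx":0,"ty":0,"tz":-3,"rx":0,"ry":0.6,"rz":1},
  {"fingers":0,"tx":0,"ty":0,"tz":-2.6,"rx":0,"ry":0,"rz":0},
  {"fingers":0,"tx":0,"ty":0,"tz":0,"rx":0,"ry":0,"rz":0},
  {"fingers":0,"tx":0,"ty":-1,"tz":0,"rx":0,"ry":0,"rz":0},
  {"fingers":0,"tx":0,"ty":-1,"tz":0,"rx":0,"ry":0,"rz":0},
  {"fingers":0,"tx":0,"ty":-1,"tz":0,"rx":0,"ry":0,"rz":0},
  {"fingers":0,"tx":0,"ty":-1,"tz":0,"rx":0,"ry":0,"rz":0},
  {"fingers":0,"tx":0,"ty":-1,"tz":0,"rx":0,"ry":0,"rz":0},
  {"fingers":0,"tx":0,"ty":-0.8,"tz":0,"rx":0,"ry":0,"rz":0},
  {"fingers":0,"tx":0,"ty":0,"tz":0,"rx":0,"ry":0,"rz":0},
])

```text
t: 4.65
tcp_pos: [0.5167, -0.3965, 0.1797]
tool_rot: [[1.0, -0.002, 0.008], [-0.002, -1.0, -0.005], [0.008, 0.005, -1.0]]
contact_force: [-0.2, -0.7, 0.6]
grip_width: 0.0001
```

Call:
play_rows([
  {"fingers":0,"tx":0,"ty":1,"tz":3.5,"rx":0,"ry":0,"rz":0},
  {"fingers":50,"tx":0,"ty":3,"tz":3.5,"rx":0,"ry":0,"rz":0},
  {"fingers":50,"tx":0,"ty":3.5,"tz":3.5,"rx":0,"ry":0,"rz":0},
  {"fingers":50,"tx":0,"ty":3.5,"tz":1.5,"rx":0,"ry":0,"rz":0},
  {"fingers":50,"tx":0,"ty":0.5,"tz":0,"rx":0,"ry":0,"rz":0},
  {"fingers":50,"tx":0,"ty":0,"tz":0,"rx":0,"ry":0,"rz":0},
])

```text
t: 5.25
tcp_pos: [0.5149, -0.2812, 0.3046]
tool_rot: [[1.0, -0.008, 0.01], [-0.008, -1.0, -0.007], [0.01, 0.007, -1.0]]
contact_force: [-0.2, 0.2, -0.5]
grip_width: 0.0433
```

Run:
```python
from h import *
s=bot.observe();print(s["tcp_pos"],s["tool_rot"],s["q"])
im,c=snap("wrist","w3.png")
b,B=snap("side","s3.png")
v=cv2.resize(b[95:215,290:430],(560,480),interpolation=cv2.INTER_CUBIC)
cv2.imwrite("pics/c3.png",np.hstack([cv2.resize(im[:,150:550],(480,480)),v[:,:310]]))
```

```text
[ 0.5149 -0.2812  0.3046] [[ 0.9999 -0.0076  0.0103]
 [-0.0076 -0.9999 -0.0075]
 [ 0.0104  0.0074 -0.9999]] [ 30.8763  14.2245  -7.9367  93.5945   2.2194  71.6111 -67.9304]
```

View pics/c3.png

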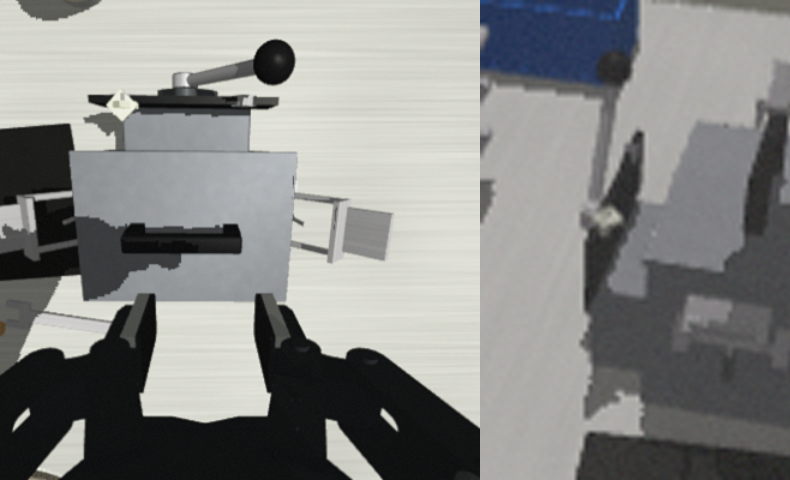

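Both clips are off and the lid is still seated. I recompute its pose from this frame.

Run:
```python
from h import *
c=cam("wrist",bot.observe());g=lambda p:np.array(p,float)/1.2+[150,0]
fit("lid",onz(c,g([(70,152),(297,153),(287,300),(83,299.5)]),.126),L)
print("handle top corners back/front edge",onz(c,g([(121,238),(241,236)]),.168),"knob",onz(c,g([(274,61)]),.1767))
```

```text
lid [ 0.5108 -0.2663] yaw -0.8429225032736257 res mm 1.5067007092638418
handle top corners back/front edge [[ 0.5165 -0.2218  0.168 ]
 [ 0.5171 -0.31    0.168 ]] knob [[ 0.6324 -0.3275  0.1767]]
```

Call:
play_rows([
  {"fingers":70,"tx":0,"ty":0.9,"tz":0,"rx":0,"ry":0,"rz":8.5},
  {"fingers":70,"tx":0,"ty":0.8,"tz":0,"rx":0,"ry":0,"rz":8.5},
  {"fingers":70,"tx":0,"ty":0,"tz":0,"rx":0,"ry":0,"rz":8.5},
  {"fingers":70,"tx":0,"ty":0,"tz":0,"rx":0,"ry":0,"rz":8.5},
  {"fingers":70,"tx":0,"ty":0,"tz":0,"rx":0,"ry":0,"rz":8.5},
  {"fingers":70,"tx":0,"ty":0,"tz":0,"rx":0,"ry":0,"rz":8.5},
  {"fingers":70,"tx":0,"ty":0,"tz":0,"rx":0,"ry":0,"rz":8.5},
  {"fingers":70,"tx":0,"ty":0,"tz":0,"rx":0,"ry":0,"rz":8.5},
  {"fingers":70,"tx":0,"ty":0,"tz":0,"rx":0,"ry":0,"rz":8.5},
  {"fingers":70,"tx":0,"ty":0,"tz":0,"rx":0,"ry":0,"rz":8.5},
])

```text
t: 6.35
tcp_pos: [0.5057, -0.283, 0.2891]
tool_rot: [[0.081, 0.997, -0.01], [0.997, -0.081, 0.0], [-0.0, -0.01, -1.0]]
contact_force: [-0.5, 0.7, 0.6]
grip_width: 0.0602
```

Call:
play_rows([
  {"fingers":70,"tx":0,"ty":0,"tz":0,"rx":0,"ry":0,"rz":0},
  {"fingers":70,"tx":0,"ty":0,"tz":0,"rx":0,"ry":0,"rz":0},
])

```text
t: 6.55
tcp_pos: [0.504, -0.2861, 0.2865]
tool_rot: [[0.088, 0.996, -0.014], [0.996, -0.088, 0.002], [0.001, -0.014, -1.0]]
contact_force: [-0.9, -0.5, -0.2]
grip_width: 0.06
```

Call:
play_rows([
  {"fingers":70,"tx":0.9,"ty":2.1,"tz":0,"rx":0,"ry":-0.8,"rz":5},
  {"fingers":70,"tx":0,"ty":0,"tz":0,"rx":0,"ry":0,"rz":0},
  {"fingers":70,"tx":0,"ty":0,"tz":-3,"rx":0,"ry":0,"rz":0},
  {"fingers":70,"tx":0,"ty":0,"tz":-2,"rx":0,"ry":0,"rz":0},
  {"fingers":70,"tx":0,"ty":0,"tz":0,"rx":0,"ry":0,"rz":0},
])

```text
t: 7.05
tcp_pos: [0.512, -0.2693, 0.2339]
tool_rot: [[0.018, 1.0, -0.001], [1.0, -0.018, -0.0], [-0.0, -0.001, -1.0]]
contact_force: [-0.2, 0.3, 0.0]
grip_width: 0.0596
```

Run:
```python
from h import *
s=bot.observe();print(s["tcp_pos"],s["tool_rot"],s["q"])
im,c=snap("wrist","w4.png")
g=cv2.cvtColor(im,6);P=proj(c,[[.51,-.26,.126],[.513,-.265,.168],[.513,-.22,.168],[.513,-.309,.168]]);print(P)
for q in P[1:]:cv2.circle(im,tuple(int(v) for v in q),3,(0,0,255),1)
cv2.imwrite("pics/c4.png",im)
```

```text
[ 0.512  -0.2693  0.2339] [[ 0.0179  0.9998 -0.0012]
 [ 0.9998 -0.0179 -0.0003]
 [-0.0003 -0.0012 -1.    ]] [ 39.4657  17.4337 -19.7099  99.1921   6.4718  64.5422  16.7728]
[[318.2981 196.8892]
 [322.5543 221.8806]
 [321.3985 153.0168]
 [323.5418 280.8005]]
```

View pics/c4.png

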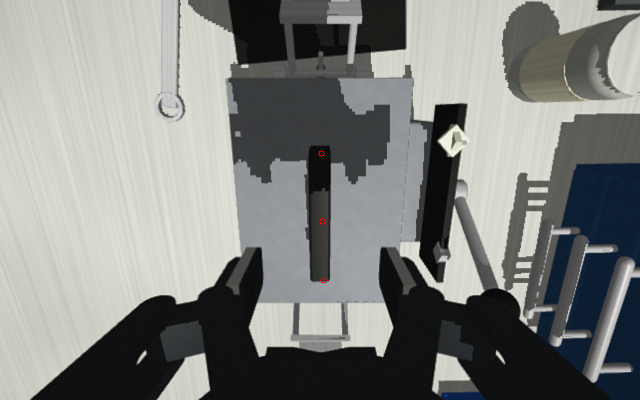

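The handle is centred between the open fingers, at pixel (320,215). I descend and grip it.

Call:
play_rows([
  {"fingers":70,"tx":0,"ty":0.5,"tz":-3,"rx":0,"ry":0,"rz":0.5},
  {"fingers":70,"tx":0,"ty":0,"tz":-2.5,"rx":0,"ry":0,"rz":0},
  {"fingers":70,"tx":0,"ty":0,"tz":-0.8,"rx":0,"ry":0,"rz":0},
  {"fingers":70,"tx":0,"ty":0,"tz":0,"rx":0,"ry":0,"rz":0},
  {"fingers":0,"tx":0,"ty":0,"tz":0,"rx":0,"ry":0,"rz":0},
  {"fingers":0,"tx":0,"ty":0,"tz":0,"rx":0,"ry":0,"rz":0},
  {"fingers":0,"tx":0,"ty":0,"tz":0,"rx":0,"ry":0,"rz":0},
  {"fingers":0,"tx":0,"ty":0,"tz":0,"rx":0,"ry":0,"rz":0},
  {"fingers":0,"tx":0,"ty":0,"tz":0,"rx":0,"ry":0,"rz":0},
], newtons=50)

```text
t: 8.0
tcp_pos: [0.5143, -0.2695, 0.1799]
tool_rot: [[0.019, 1.0, 0.007], [1.0, -0.019, -0.009], [-0.009, 0.007, -1.0]]
contact_force: [-0.5, -0.2, -2.6]
grip_width: 0.0123
```

The grip is about 12 mm too high. I open, lower and regrip.

Call:
play_rows([
  {"fingers":50,"tx":0,"ty":0,"tz":0,"rx":0,"ry":0,"rz":0},
  {"fingers":50,"tx":0,"ty":0,"tz":0,"rx":0,"ry":0,"rz":0},
  {"fingers":50,"tx":-0.2,"ty":0.4,"tz":-1.4,"rx":0,"ry":0.4,"rz":0.5},
  {"fingers":50,"tx":0,"ty":0,"tz":0,"rx":0,"ry":0,"rz":0},
  {"fingers":50,"tx":0,"ty":0,"tz":0,"rx":0,"ry":0,"rz":0},
])

```text
t: 8.5
tcp_pos: [0.5151, -0.2653, 0.1664]
tool_rot: [[0.009, 1.0, 0.006], [1.0, -0.009, -0.01], [-0.01, 0.006, -1.0]]
contact_force: [-0.0, -0.0, -0.4]
grip_width: 0.0426
```

Call:
play_rows([
  {"fingers":0,"tx":-0.3,"ty":0,"tz":0,"rx":0,"ry":0,"rz":0},
  {"fingers":0,"tx":0,"ty":0,"tz":0,"rx":0,"ry":0,"rz":0},
  {"fingers":0,"tx":0,"ty":0,"tz":0,"rx":0,"ry":0,"rz":0},
  {"fingers":0,"tx":0,"ty":0,"tz":0,"rx":0,"ry":0,"rz":0},
  {"fingers":0,"tx":0,"ty":0,"tz":1,"rx":0,"ry":0,"rz":0},
  {"fingers":0,"tx":0,"ty":0,"tz":1.5,"rx":0,"ry":0,"rz":0},
  {"fingers":0,"tx":0,"ty":0,"tz":3,"rx":0,"ry":0,"rz":0},
  {"fingers":0,"tx":0,"ty":0,"tz":3,"rx":0,"ry":0,"rz":0},
  {"fingers":0,"tx":0,"ty":0,"tz":1,"rx":0,"ry":0,"rz":0},
  {"fingers":0,"tx":0,"ty":0,"tz":0,"rx":0,"ry":0,"rz":0},
])

```text
t: 9.5
tcp_pos: [0.5088, -0.2641, 0.2631]
tool_rot: [[0.009, 1.0, -0.001], [1.0, -0.009, -0.007], [-0.007, -0.0, -1.0]]
contact_force: [0.3, -0.2, -2.6]
grip_width: 0.013
```

Call:
play_rows([
  {"fingers":0,"tx":0,"ty":3,"tz":0,"rx":0,"ry":0,"rz":0},
  {"fingers":0,"tx":-0.1,"ty":3.5,"tz":0,"rx":0,"ry":0,"rz":0},
  {"fingers":0,"tx":-0.1,"ty":3.5,"tz":0,"rx":0,"ry":0,"rz":0},
  {"fingers":0,"tx":-0.1,"ty":3.5,"tz":0,"rx":0,"ry":0,"rz":0},
  {"fingers":0,"tx":-0.1,"ty":3.5,"tz":0,"rx":0,"ry":0,"rz":0},
  {"fingers":0,"tx":-0.1,"ty":3.5,"tz":0,"rx":0,"ry":0,"rz":0},
  {"fingers":0,"tx":-0.1,"ty":3.5,"tz":0,"rx":0,"ry":0,"rz":0},
  {"fingers":0,"tx":-0.1,"ty":2,"tz":0,"rx":0,"ry":0,"rz":0},
  {"fingers":0,"tx":0,"ty":0,"tz":0,"rx":0,"ry":0,"rz":0},
  {"fingers":0,"tx":0,"ty":0,"tz":0,"rx":0,"ry":0,"rz":0},
])

```text
t: 10.5
tcp_pos: [0.4902, 0.0035, 0.2486]
tool_rot: [[0.012, 1.0, -0.023], [1.0, -0.012, -0.005], [-0.005, -0.023, -1.0]]
contact_force: [1.1, -0.7, -2.5]
grip_width: 0.0132
```

Call:
play_rows([
  {"fingers":0,"tx":1.5,"ty":-0.3,"tz":-2,"rx":0,"ry":-1.3,"rz":0},
  {"fingers":0,"tx":0,"ty":0,"tz":-3.5,"rx":0,"ry":0,"rz":0},
  {"fingers":0,"tx":0,"ty":0,"tz":-3.5,"rx":0,"ry":0,"rz":0},
  {"fingers":0,"tx":0,"ty":0,"tz":-3.5,"rx":0,"ry":0,"rz":0},
  {"fingers":0,"tx":0,"ty":0,"tz":-2,"rx":0,"ry":0,"rz":0},
  {"fingers":0,"tx":0,"ty":0,"tz":0,"rx":0,"ry":0,"rz":0},
  {"fingers":0,"tx":0,"ty":0,"tz":0,"rx":0,"ry":0,"rz":0},
])

```text
t: 11.2
tcp_pos: [0.5057, -0.0023, 0.0984]
tool_rot: [[0.024, 1.0, 0.0], [1.0, -0.024, 0.001], [0.001, 0.0, -1.0]]
contact_force: [0.5, 0.4, -2.5]
grip_width: 0.0129
```

Call:
play_rows([
  {"fingers":0,"tx":0,"ty":0,"tz":-2,"rx":0,"ry":0,"rz":0},
  {"fingers":0,"tx":0,"ty":0,"tz":-1,"rx":0,"ry":0,"rz":0},
  {"fingers":0,"tx":0,"ty":0,"tz":-0.5,"rx":0,"ry":0,"rz":0},
  {"fingers":0,"tx":0,"ty":0,"tz":-0.3,"rx":0,"ry":0,"rz":0},
  {"fingers":0,"tx":0,"ty":0,"tz":-0.2,"rx":0,"ry":0,"rz":0},
  {"fingers":0,"tx":0,"ty":0,"tz":0,"rx":0,"ry":0,"rz":0},
])

```text
t: 11.8
tcp_pos: [0.5104, -0.0214, 0.0725]
tool_rot: [[0.039, 0.999, 0.005], [0.999, -0.039, -0.025], [-0.025, 0.006, -1.0]]
contact_force: [-1.1, 1.7, -1.1]
grip_width: 0.0129
```

Run:
```python
from h import *
s=bot.observe();print(s["tcp_pos"],s["q"],s["dq"])
im,c=snap("wrist","w5.png");b,B=snap("side","s5.png");a,A=snap("scene","a5.png")
cv2.imwrite("pics/c5.png",np.hstack([cv2.resize(b[100:400,250:450],(400,600)),cv2.resize(a[150:300,220:320+0],(400,600))]))
```

```text
[ 0.5104 -0.0214  0.0725] [ 18.1939  23.1432 -25.7899 116.5161  16.5677  43.4821 -20.1563] [ 0.3316 -0.8941 -0.0164 -0.6314 -0.0955  0.246   0.1204]
```

View pics/c5.png

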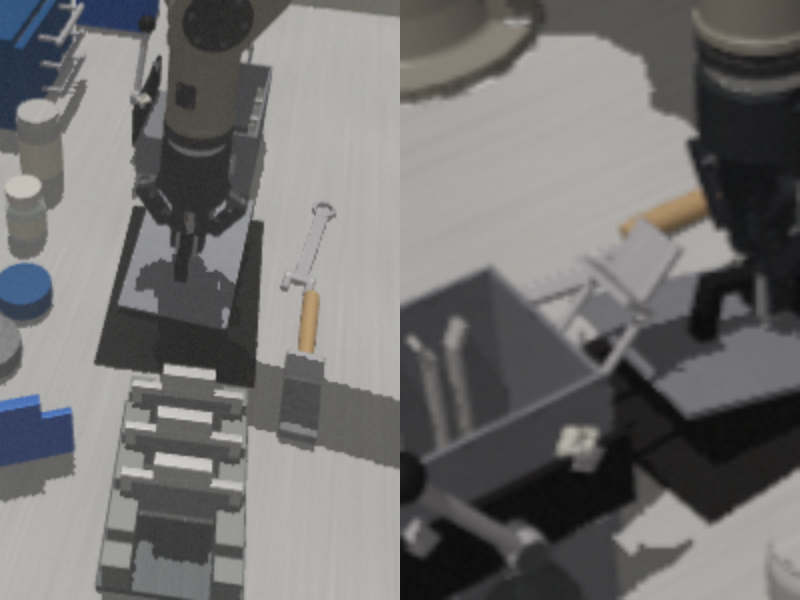

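The lid is still a little above the mat and seems tilted in the grip. I check the corner heights.

Run:
```python
from h import *
A=cam("scene");B=cam("side")
for z in(.01,.02,.03,.04,.05):
    p=onz(B,[(309,252.5),(362.5,263.5)],z);q=onz(A,[(291.2,253.7)],z)
    print(z,p[:,:2].round(4).tolist(),"w",np.linalg.norm(p[0]-p[1]).round(4),q[:,:2].round(4).tolist())
c=cam("wrist",bot.observe())
im=cv2.imread("pics/w5.png")
cv2.imwrite("pics/c6.png",np.hstack([im[:,100:540],cv2.imread("pics/side0.png")[:1,:1].repeat(400,0).repeat(2,1)]))
# far corner in scene +x+y with side
a=cv2.imread("pics/a5.png");crop(a,230,170,400,300,4,"c6b.png")
v=np.zeros((560,790,3),np.uint8);v[:400,:440]=im[:,100:540];w=cv2.resize(a[180:290,240:370],None,fx=2.65,fy=2.65,interpolation=cv2.INTER_CUBIC);v[:w.shape[0],442:442+w.shape[1]]=w[:, :348];cv2.imwrite("pics/c6.png",v)
```

```text
0.01 [[0.5773, 0.0531], [0.4483, 0.055]] w 0.129 [[0.5286, -0.0951]]
0.02 [[0.5752, 0.0612], [0.4481, 0.0631]] w 0.1272 [[0.538, -0.1012]]
0.03 [[0.5732, 0.0694], [0.4479, 0.0713]] w 0.1253 [[0.5473, -0.1072]]
0.04 [[0.5711, 0.0776], [0.4477, 0.0794]] w 0.1234 [[0.5566, -0.1133]]
0.05 [[0.569, 0.0858], [0.4475, 0.0876]] w 0.1215 [[0.5659, -0.1193]]
```

View pics/c6.png

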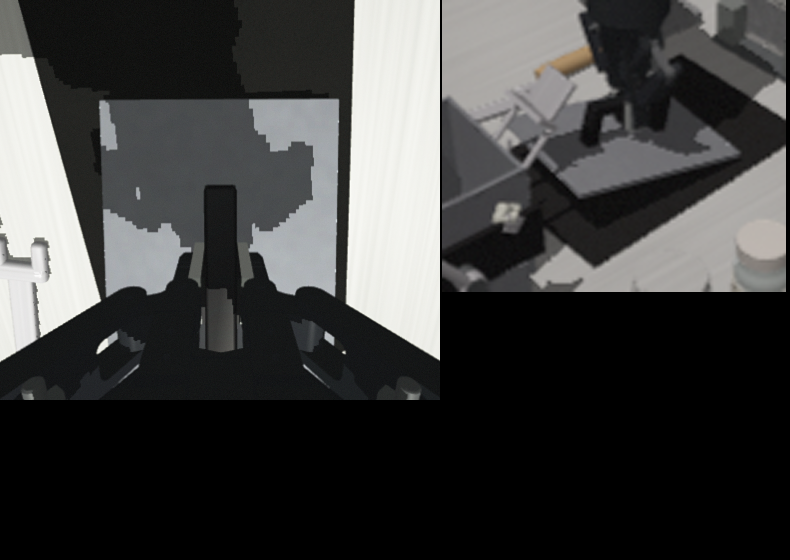

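The +y end already touches the mat and the -y end is about 3 cm high, so the lid pitched in the grip. I lower on so that it pivots flat.

Call:
play_rows([
  {"fingers":0,"tx":0,"ty":0.3,"tz":-0.4,"rx":1.5,"ry":0,"rz":0},
  {"fingers":0,"tx":0,"ty":0.2,"tz":-0.5,"rx":0,"ry":0,"rz":0},
  {"fingers":0,"tx":0,"ty":0.2,"tz":-0.5,"rx":0,"ry":0,"rz":0},
  {"fingers":0,"tx":0,"ty":0,"tz":-0.5,"rx":0,"ry":0,"rz":0},
])

```text
t: 12.35
tcp_pos: [0.5139, -0.0267, 0.058]
tool_rot: [[0.044, 0.999, 0.009], [0.999, -0.044, -0.015], [-0.015, 0.01, -1.0]]
contact_force: [-4.1, -4.0, 7.3]
grip_width: 0.0132
```

Call:
play_rows([
  {"fingers":0,"tx":0,"ty":0,"tz":-0.3,"rx":0,"ry":0,"rz":0},
  {"fingers":0,"tx":0,"ty":0,"tz":0,"rx":0,"ry":0,"rz":0},
])

```text
t: 12.55
tcp_pos: [0.5138, -0.0286, 0.0553]
tool_rot: [[0.046, 0.999, 0.009], [0.999, -0.046, -0.017], [-0.016, 0.009, -1.0]]
contact_force: [-1.8, 1.8, 2.0]
grip_width: 0.0131
```

Call:
play_rows([
  {"fingers":40,"tx":0,"ty":0,"tz":0,"rx":0,"ry":0,"rz":0},
  {"fingers":60,"tx":0,"ty":0,"tz":0,"rx":0,"ry":0,"rz":0},
  {"fingers":60,"tx":0,"ty":0,"tz":2,"rx":0,"ry":0,"rz":0},
  {"fingers":60,"tx":0,"ty":0.5,"tz":4,"rx":0.5,"ry":0.5,"rz":0},
  {"fingers":60,"tx":0,"ty":1,"tz":4,"rx":0,"ry":0,"rz":0},
  {"fingers":60,"tx":0,"ty":1,"tz":4,"rx":0,"ry":0,"rz":0},
  {"fingers":60,"tx":0,"ty":1,"tz":4,"rx":0,"ry":0,"rz":0},
  {"fingers":60,"tx":0,"ty":0,"tz":3,"rx":0,"ry":0,"rz":-8},
  {"fingers":60,"tx":0,"ty":2,"tz":2,"rx":0,"ry":0,"rz":-8},
  {"fingers":60,"tx":0,"ty":2,"tz":0,"rx":0,"ry":0,"rz":-8},
])

```text
t: 13.55
tcp_pos: [0.5172, 0.0469, 0.2961]
tool_rot: [[0.465, 0.885, 0.01], [0.885, -0.465, -0.005], [0.0, 0.011, -1.0]]
contact_force: [1.1, 0.9, 0.2]
grip_width: 0.0515
```

Call:
play_rows([
  {"fingers":60,"tx":0,"ty":3,"tz":1,"rx":0,"ry":0,"rz":-8},
  {"fingers":60,"tx":0,"ty":3,"tz":1,"rx":0,"ry":0,"rz":-8},
  {"fingers":60,"tx":0,"ty":3,"tz":1,"rx":0,"ry":0,"rz":-8},
  {"fingers":60,"tx":0,"ty":3,"tz":1,"rx":0,"ry":0,"rz":-8},
  {"fingers":60,"tx":0,"ty":3,"tz":0,"rx":0,"ry":0,"rz":-8},
  {"fingers":60,"tx":0,"ty":2,"tz":0,"rx":0,"ry":0,"rz":-8},
  {"fingers":60,"tx":0,"ty":0,"tz":0,"rx":0,"ry":0,"rz":-8},
  {"fingers":60,"tx":0,"ty":0,"tz":0,"rx":0,"ry":0,"rz":0},
  {"fingers":60,"tx":0,"ty":0,"tz":0,"rx":0,"ry":0,"rz":0},
])

```text
t: 14.45
tcp_pos: [0.5189, 0.2296, 0.3414]
tool_rot: [[0.997, 0.075, 0.014], [0.075, -0.997, -0.01], [0.013, 0.011, -1.0]]
contact_force: [0.4, 0.0, -0.2]
grip_width: 0.0512
```

Run:
```python
from h import *
s=bot.observe();print(s["tcp_pos"],s["tool_rot"],s["q"])
im,c=snap("wrist","w7.png")
print(proj(c,[[.471,.197,.108],[.467,.242,.108],[.46,.287,.108]]))
b,B=snap("side","s7.png")
v=np.zeros((400,790,3),np.uint8);v[:,:560]=im[:,0:560];w=cv2.resize(b[200:315,270:385],(230,230));v[:230,560:]=w
cv2.imwrite("pics/c7.png",v)
```

```text
[0.5189 0.2296 0.3414] [[ 0.9971  0.0751  0.0136]
 [ 0.0753 -0.9971 -0.0097]
 [ 0.0129  0.0107 -0.9999]] [  -3.4026   12.7009  -30.2669   92.2702    7.4638   76.4727 -120.4558]
[[341.6718 217.3921]
 [305.3575 217.9661]
 [268.938  220.8051]]
```

View pics/c7.png

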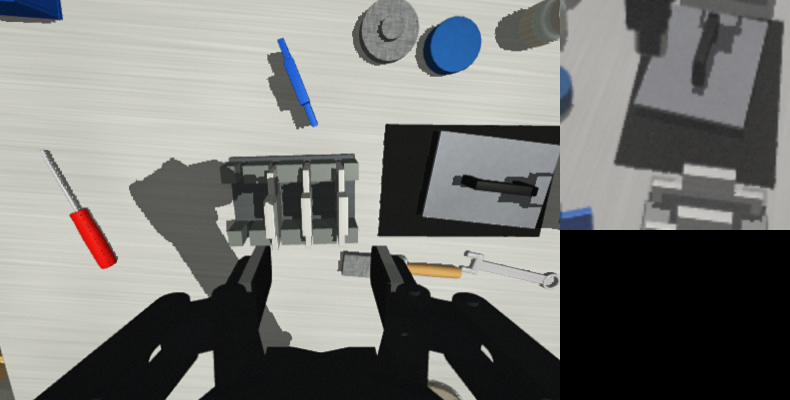

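The lid lies flat on the mat. The wrist view shows the plate tabs at about u=270, 306 and 342, v=214, within 1 to 4 px of the predictions. I refine along the plates' length with profiles.

Run:
```python
from h import *
s=bot.observe();c=cam("wrist",s);g=cv2.cvtColor(cv2.imread("pics/w7.png"),6)
for u in(266,268,270,272,304,306,308,340,342,344):print(u,(g[156:250:2,u]//10).tolist())
for v in(170,200,215,228):print(v,(g[v,256:352:2]//10).tolist())
```

```text
266 [9, 8, 7, 4, 5, 13, 13, 9, 5, 7, 7, 6, 5, 4, 3, 3, 3, 3, 3, 3, 6, 8, 7, 16, 21, 20, 20, 20, 20, 20, 20, 20, 20, 20, 20, 20, 19, 20, 20, 19, 19, 16, 12, 12, 12, 3, 1]
268 [9, 9, 7, 4, 5, 9, 8, 7, 8, 21, 21, 15, 8, 8, 8, 8, 8, 8, 7, 6, 8, 8, 7, 12, 21, 21, 21, 21, 21, 21, 21, 21, 21, 21, 21, 21, 21, 20, 21, 20, 21, 16, 12, 12, 12, 2, 0]
270 [7, 9, 7, 5, 7, 6, 7, 8, 9, 21, 20, 9, 9, 8, 9, 8, 8, 8, 9, 8, 7, 8, 8, 8, 17, 21, 21, 21, 21, 21, 21, 21, 21, 21, 21, 21, 21, 21, 21, 21, 21, 16, 5, 7, 12, 13, 9]
272 [7, 9, 8, 5, 4, 5, 8, 8, 9, 21, 22, 9, 9, 9, 9, 9, 9, 8, 8, 8, 8, 8, 8, 8, 9, 21, 21, 21, 21, 21, 21, 21, 21, 21, 21, 21, 21, 21, 21, 21, 21, 19, 19, 20, 18, 18, 18]
304 [8, 9, 9, 4, 6, 8, 8, 16, 21, 21, 21, 21, 21, 21, 21, 21, 20, 20, 16, 8, 8, 17, 21, 21, 21, 21, 21, 21, 21, 21, 21, 21, 21, 21, 21, 21, 20, 21, 20, 21, 11, 5, 5, 12, 16, 20, 20]
306 [8, 9, 6, 6, 8, 8, 8, 16, 21, 21, 21, 21, 21, 21, 21, 21, 21, 21, 16, 8, 8, 17, 21, 21, 21, 21, 21, 21, 21, 21, 21, 21, 21, 21, 21, 21, 21, 21, 21, 21, 20, 20, 20, 20, 20, 20, 20]
308 [8, 9, 6, 6, 8, 8, 9, 14, 19, 19, 21, 22, 22, 23, 2
[... 666 characters left out ...]
 19, 19, 20, 19, 20]
170 [13, 13, 13, 13, 10, 9, 7, 8, 8, 10, 10, 13, 13, 13, 13, 13, 13, 13, 13, 13, 13, 7, 5, 7, 16, 16, 14, 10, 14, 14, 14, 14, 14, 14, 14, 14, 14, 14, 5, 4, 7, 10, 19, 20, 15, 15, 14, 15]
200 [3, 3, 3, 3, 7, 7, 7, 8, 8, 7, 8, 7, 7, 5, 3, 3, 3, 3, 3, 3, 3, 3, 6, 20, 21, 21, 21, 16, 8, 3, 3, 3, 3, 3, 3, 3, 3, 3, 3, 3, 4, 10, 21, 21, 22, 22, 12, 9]
215 [3, 3, 3, 3, 12, 20, 21, 21, 21, 14, 11, 7, 7, 10, 4, 3, 3, 3, 3, 3, 3, 3, 3, 20, 20, 21, 21, 22, 8, 7, 7, 7, 6, 3, 3, 3, 3, 3, 3, 3, 4, 9, 21, 21, 22, 22, 12, 9]
228 [4, 4, 4, 4, 4, 19, 21, 21, 21, 21, 12, 9, 6, 5, 5, 4, 4, 5, 5, 5, 5, 5, 4, 18, 20, 21, 21, 22, 8, 6, 7, 8, 7, 7, 7, 9, 9, 9, 5, 4, 4, 8, 21, 21, 21, 22, 13, 11]
```

Run:
```python
from h import *
s=bot.observe();c=cam("wrist",s)
d=np.array([np.cos(np.radians(7.5)),np.sin(np.radians(7.5)),0])
T=onz(c,[(342.5,197.2),(306.5,197.8),(269,203.5)],.108);S=onz(c,[(341,169.7),(305.5,170.5),(271,173.5)],.08)
print("centre by tab",T-d*.025);print("by shoulder",S-d*.054)
print("slant",onz(c,[(343.5,200),(341.5+0,236)],.108),onz(c,[(306,200),(308,228),(306,215)],.108),onz(c,[(270,215),(271,228)],.108))
```

```text
centre by tab [[0.4723 0.1944 0.108 ]
 [0.4684 0.2381 0.108 ]
 [0.4579 0.2835 0.108 ]]
by shoulder [[0.4723 0.193  0.08  ]
 [0.468  0.2383 0.08  ]
 [0.461  0.2822 0.08  ]]
slant [[0.4936 0.1961 0.108 ]
 [0.4462 0.1941 0.108 ]] [[0.4904 0.2418 0.108 ]
 [0.454  0.2371 0.108 ]
 [0.4711 0.2407 0.108 ]] [[0.468  0.2851 0.108 ]
 [0.4508 0.2834 0.108 ]]
```

Call:
play_rows([
  {"fingers":41,"tx":-1.5,"ty":-1.2,"tz":-3,"rx":0.5,"ry":0.8,"rz":1},
  {"fingers":41,"tx":-1.5,"ty":-1.2,"tz":-4,"rx":0,"ry":0,"rz":1},
  {"fingers":41,"tx":-1.5,"ty":-1,"tz":-4,"rx":0,"ry":0,"rz":1},
  {"fingers":41,"tx":-0.2,"ty":0,"tz":-4,"rx":0,"ry":0,"rz":0},
  {"fingers":41,"tx":0,"ty":0,"tz":-2,"rx":0,"ry":0,"rz":0},
  {"fingers":41,"tx":0,"ty":0,"tz":0,"rx":0,"ry":0,"rz":0},
  {"fingers":41,"tx":0,"ty":0,"tz":0,"rx":0,"ry":0,"rz":0},
])

```text
t: 15.25
tcp_pos: [0.4722, 0.188, 0.1686]
tool_rot: [[0.992, 0.128, 0.007], [0.128, -0.992, 0.0], [0.007, 0.001, -1.0]]
contact_force: [1.2, 0.6, -0.2]
grip_width: 0.0348
```

Call:
play_rows([
  {"fingers":41,"tx":0,"ty":0.7,"tz":-1.5,"rx":0,"ry":0.4,"rz":0},
  {"fingers":41,"tx":0,"ty":0,"tz":0,"rx":0,"ry":0,"rz":0},
])

```text
t: 15.45
tcp_pos: [0.4743, 0.1958, 0.155]
tool_rot: [[0.992, 0.127, 0.004], [0.127, -0.992, 0.002], [0.004, -0.002, -1.0]]
contact_force: [-1.3, 0.5, 0.3]
grip_width: 0.0348
```

Run:
```python
from h import *
s=bot.observe();print(s["tcp_pos"],s["tool_rot"][0][:2])
im,c=snap("wrist","w8.png");g=cv2.cvtColor(im,6)
P=proj(c,[[.472,.195,.108],[.4968,.1982,.108],[.4472,.1918,.108]]);print(P)
for v in range(int(P[1,1])+4,int(P[2,1]),12):
    r=g[v,260:390];r=np.where(r>180)[0]+260
    gr=np.split(r,np.where(np.diff(r)>1)[0]+1);print(v,[(x[0],x[-1]) for x in gr if len(x)>5])
u=int(P[0,0]);r=g[60:330,u]>180;r=np.where(r)[0]+60;gr=np.split(r,np.where(np.diff(r)>1)[0]+1);print("col",u,[(x[0],x[-1]) for x in gr])
```

```text
[0.4743 0.1958 0.155 ] [0.9919 0.127 ]
[[321.1021 243.7813]
 [321.0908 204.1202]
 [321.1124 280.3632]]
208 [(np.int64(312), np.int64(331)), (np.int64(349), np.int64(389))]
220 [(np.int64(312), np.int64(331)), (np.int64(348), np.int64(389))]
232 [(np.int64(348), np.int64(387))]
244 [(np.int64(349), np.int64(354)), (np.int64(369), np.int64(386))]
256 []
268 [(np.int64(314), np.int64(330))]
col 321 [(np.int64(60), np.int64(125)), (np.int64(148), np.int64(191)), (np.int64(204), np.int64(224)), (np.int64(266), np.int64(294)), (np.int64(317), np.int64(322)), (np.int64(325), np.int64(329))]
```

The tab spans u 312..331 and starts at v=204, as predicted. I descend and grip.

Call:
play_rows([
  {"fingers":41,"tx":-0.2,"ty":0,"tz":-2,"rx":0,"ry":0,"rz":0},
  {"fingers":41,"tx":0,"ty":0,"tz":-2,"rx":0,"ry":0,"rz":0},
  {"fingers":41,"tx":0,"ty":0,"tz":-1.3,"rx":0,"ry":0,"rz":0},
  {"fingers":41,"tx":0,"ty":0,"tz":0,"rx":0,"ry":0,"rz":0},
  {"fingers":41,"tx":0,"ty":0,"tz":0,"rx":0,"ry":0,"rz":0},
])

```text
t: 16.0
tcp_pos: [0.4775, 0.1985, 0.1058]
tool_rot: [[0.992, 0.128, 0.015], [0.128, -0.992, 0.006], [0.016, -0.004, -1.0]]
contact_force: [0.6, -0.4, 0.4]
grip_width: 0.0352
```

Call:
play_rows([
  {"fingers":41,"tx":-0.5,"ty":-0.3,"tz":-0.3,"rx":-0.3,"ry":0.9,"rz":0},
  {"fingers":41,"tx":0,"ty":0,"tz":0,"rx":0,"ry":0,"rz":0},
  {"fingers":0,"tx":0,"ty":0,"tz":0,"rx":0,"ry":0,"rz":0},
  {"fingers":0,"tx":0,"ty":0,"tz":0,"rx":0,"ry":0,"rz":0},
  {"fingers":0,"tx":0,"ty":0,"tz":0,"rx":0,"ry":0,"rz":0},
  {"fingers":0,"tx":0,"ty":0,"tz":0,"rx":0,"ry":0,"rz":0},
])

```text
t: 16.6
tcp_pos: [0.4737, 0.1958, 0.1051]
tool_rot: [[0.992, 0.128, 0.003], [0.128, -0.992, 0.002], [0.003, -0.001, -1.0]]
contact_force: [-0.6, -0.6, -1.6]
grip_width: 0.0113
```

Call:
play_rows([
  {"fingers":0,"tx":0,"ty":0,"tz":2,"rx":0,"ry":0,"rz":0},
  {"fingers":0,"tx":0,"ty":0,"tz":3,"rx":0,"ry":0,"rz":0},
  {"fingers":0,"tx":0,"ty":0,"tz":3.5,"rx":0,"ry":0,"rz":0},
  {"fingers":0,"tx":0,"ty":0,"tz":3.5,"rx":0,"ry":0,"rz":0},
  {"fingers":0,"tx":0,"ty":0,"tz":3.5,"rx":0,"ry":0,"rz":0},
  {"fingers":0,"tx":0,"ty":0,"tz":1,"rx":0,"ry":0,"rz":0},
  {"fingers":0,"tx":0,"ty":0,"tz":0,"rx":0,"ry":0,"rz":0},
])

```text
t: 17.3
tcp_pos: [0.4693, 0.1951, 0.2727]
tool_rot: [[0.992, 0.129, -0.005], [0.129, -0.992, 0.001], [-0.005, -0.001, -1.0]]
contact_force: [-0.5, 0.6, -2.1]
grip_width: 0.011
```

Call:
play_rows([
  {"fingers":0,"tx":0.4,"ty":-3,"tz":0.1,"rx":0,"ry":0,"rz":-0.8},
  {"fingers":0,"tx":0.4,"ty":-4,"tz":0.1,"rx":0,"ry":0,"rz":-0.8},
  {"fingers":0,"tx":0.4,"ty":-4,"tz":0.1,"rx":0,"ry":0,"rz":-0.8},
  {"fingers":0,"tx":0.4,"ty":-4,"tz":0.1,"rx":0,"ry":0,"rz":-0.8},
  {"fingers":0,"tx":0.4,"ty":-4,"tz":0.1,"rx":0,"ry":0,"rz":-0.8},
  {"fingers":0,"tx":0.4,"ty":-4,"tz":0.1,"rx":0,"ry":0,"rz":-0.8},
  {"fingers":0,"tx":0.4,"ty":-4,"tz":0.1,"rx":0,"ry":0,"rz":-0.8},
  {"fingers":0,"tx":0.4,"ty":-4,"tz":0.1,"rx":0,"ry":0,"rz":-0.8},
  {"fingers":0,"tx":0.4,"ty":-4,"tz":0.1,"rx":0,"ry":0,"rz":-0.8},
  {"fingers":0,"tx":0.4,"ty":-4,"tz":0.1,"rx":0,"ry":0,"rz":-0.6},
])

```text
t: 18.3
tcp_pos: [0.4971, -0.2015, 0.2618]
tool_rot: [[0.999, 0.005, -0.037], [0.005, -1.0, 0.009], [-0.036, -0.009, -0.999]]
contact_force: [0.6, -0.3, -2.1]
grip_width: 0.0113
```

Call:
play_rows([
  {"fingers":0,"tx":0.2,"ty":-4,"tz":0.1,"rx":0,"ry":0,"rz":0},
  {"fingers":0,"tx":0,"ty":-4,"tz":0.1,"rx":0,"ry":0,"rz":0},
  {"fingers":0,"tx":0,"ty":-2,"tz":0,"rx":0,"ry":0,"rz":0},
  {"fingers":0,"tx":0,"ty":0,"tz":0,"rx":0,"ry":0,"rz":0},
  {"fingers":0,"tx":0,"ty":0,"tz":0,"rx":0,"ry":0,"rz":0},
])

```text
t: 18.8
tcp_pos: [0.4917, -0.311, 0.2502]
tool_rot: [[0.998, -0.006, -0.056], [-0.005, -1.0, 0.014], [-0.056, -0.014, -0.998]]
contact_force: [0.6, 0.6, -1.4]
grip_width: 0.0109
```

Call:
play_rows([
  {"fingers":0,"tx":1,"ty":0,"tz":1,"rx":-0.8,"ry":-1.6,"rz":0},
  {"fingers":0,"tx":1,"ty":0,"tz":0,"rx":0,"ry":-1.6,"rz":0},
  {"fingers":0,"tx":0,"ty":0,"tz":0,"rx":0,"ry":0,"rz":0},
  {"fingers":0,"tx":0,"ty":0,"tz":0,"rx":0,"ry":0,"rz":0},
])

```text
t: 19.2
tcp_pos: [0.5144, -0.3049, 0.2594]
tool_rot: [[1.0, 0.002, 0.003], [0.002, -1.0, 0.003], [0.003, -0.003, -1.0]]
contact_force: [0.2, -0.5, -1.7]
grip_width: 0.0111
```

Run:
```python
from h import *
s=bot.observe();print(s["tcp_pos"],s["tool_rot"])
im,c=snap("wrist","w9.png")
b=lambda x,y,z:[.5115+x+.009*y,-.2645+y-.009*x,z]
for p in [b(62,90,0)]:pass
R=proj(c,[b(.058,.086,.12),b(.058,-.086,.12),b(-.058,-.086,.12),b(-.058,.086,.12),b(.058,-.046,.098),b(-.058,-.046,.098),b(.058,0,.098),b(.058,.046,.098)])
print(R.round(0).tolist())
for q in R:cv2.circle(im,tuple(int(round(v)) for v in q),2,(0,0,255),-1)
cv2.imwrite("pics/c9.png",cv2.resize(im[60:340,160:540],None,fx=2,fy=2,interpolation=cv2.INTER_CUBIC))
```

```text
[ 0.5144 -0.3049  0.2594] [[ 1.      0.0018  0.0028]
 [ 0.0018 -1.      0.0029]
 [ 0.0028 -0.0029 -1.    ]]
[[172.0, 134.0], [376.0, 136.0], [368.0, 260.0], [188.0, 258.0], [328.0, 133.0], [326.0, 249.0], [277.0, 133.0], [227.0, 132.0]]
```

View pics/c9.png

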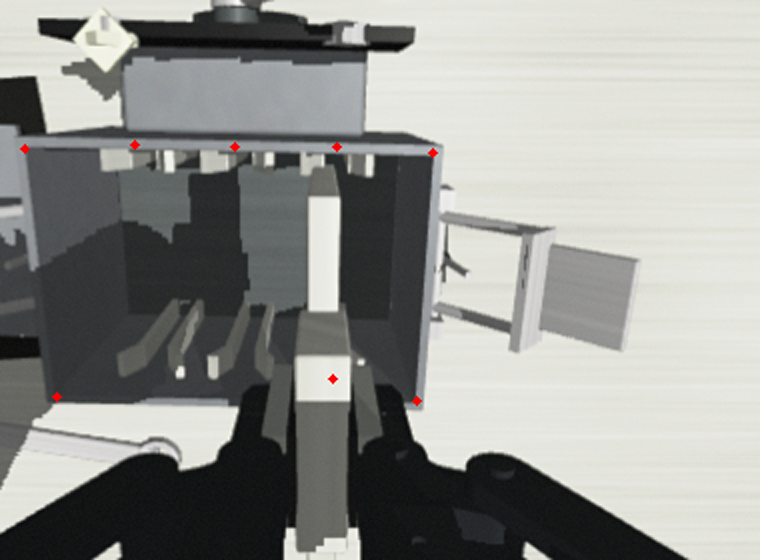

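The red dots (predicted inner rim corners) sit on the rim within about 1 px. The guide pair for slot0 is centred at crop u≈337, on its dot. The plate hangs straight. I descend in steps.

Call:
play_rows([
  {"fingers":0,"tx":-0.1,"ty":-0.6,"tz":-1,"rx":0,"ry":0,"rz":-0.5},
  {"fingers":0,"tx":0,"ty":0,"tz":-2,"rx":0,"ry":0,"rz":0},
  {"fingers":0,"tx":0,"ty":0,"tz":0,"rx":0,"ry":0,"rz":0},
  {"fingers":0,"tx":0,"ty":0,"tz":0,"rx":0,"ry":0,"rz":0},
])

```text
t: 19.65
tcp_pos: [0.513, -0.3117, 0.228]
tool_rot: [[1.0, -0.008, 0.003], [-0.008, -1.0, 0.002], [0.003, -0.002, -1.0]]
contact_force: [0.5, 0.9, -1.2]
grip_width: 0.0116
```

Call:
play_rows([
  {"fingers":0,"tx":0,"ty":0.1,"tz":-1.5,"rx":0,"ry":0,"rz":0},
  {"fingers":0,"tx":0,"ty":0,"tz":-1.5,"rx":0,"ry":0,"rz":0},
  {"fingers":0,"tx":0,"ty":0,"tz":-0.5,"rx":0,"ry":0,"rz":0},
  {"fingers":0,"tx":0,"ty":0,"tz":0,"rx":0,"ry":0,"rz":0},
])

```text
t: 20.05
tcp_pos: [0.5132, -0.3114, 0.1916]
tool_rot: [[1.0, -0.009, 0.004], [-0.009, -1.0, 0.001], [0.004, -0.001, -1.0]]
contact_force: [-0.4, -0.7, -1.0]
grip_width: 0.0113
```

Call:
play_rows([
  {"fingers":0,"tx":0,"ty":0.1,"tz":-1,"rx":0,"ry":0,"rz":0},
  {"fingers":0,"tx":0,"ty":0,"tz":-1,"rx":0,"ry":0,"rz":0},
  {"fingers":0,"tx":0,"ty":0,"tz":-1,"rx":0,"ry":0,"rz":0},
  {"fingers":0,"tx":0,"ty":0,"tz":0,"rx":0,"ry":0,"rz":0},
])

```text
t: 20.45
tcp_pos: [0.5137, -0.3104, 0.1599]
tool_rot: [[1.0, -0.009, 0.006], [-0.009, -1.0, -0.0], [0.006, -0.0, -1.0]]
contact_force: [-0.8, -0.3, -1.3]
grip_width: 0.0109
```

Going in freely. Next, down to the seat.

Call:
play_rows([
  {"fingers":0,"tx":-0.1,"ty":0,"tz":-1.5,"rx":0,"ry":0.3,"rz":0},
  {"fingers":0,"tx":0,"ty":0,"tz":-1.5,"rx":0,"ry":0,"rz":0},
  {"fingers":0,"tx":0,"ty":0,"tz":-1,"rx":0,"ry":0,"rz":0},
  {"fingers":0,"tx":0,"ty":0,"tz":-0.8,"rx":0,"ry":0,"rz":0},
  {"fingers":0,"tx":0,"ty":0,"tz":-0.6,"rx":0,"ry":0,"rz":0},
  {"fingers":0,"tx":0,"ty":0,"tz":0,"rx":0,"ry":0,"rz":0},
])

```text
t: 21.05
tcp_pos: [0.5135, -0.3112, 0.1028]
tool_rot: [[1.0, -0.009, 0.002], [-0.009, -1.0, -0.001], [0.002, 0.001, -1.0]]
contact_force: [-1.3, 0.2, 4.2]
grip_width: 0.0114
```

It is seated: z = 0.1028 against 0.103 predicted, with 4 N upward. I release and return for plate 1.

Call:
play_rows([
  {"fingers":41,"tx":0,"ty":0,"tz":0,"rx":0,"ry":0,"rz":0},
  {"fingers":41,"tx":0,"ty":0,"tz":0,"rx":0,"ry":0,"rz":0},
  {"fingers":41,"tx":0,"ty":0,"tz":2,"rx":0,"ry":0,"rz":0},
  {"fingers":41,"tx":0,"ty":0,"tz":4,"rx":0,"ry":0,"rz":0},
  {"fingers":41,"tx":0,"ty":0,"tz":4,"rx":0,"ry":0,"rz":0},
  {"fingers":41,"tx":0,"ty":0.5,"tz":4,"rx":0,"ry":0,"rz":0},
  {"fingers":41,"tx":-0.3,"ty":3,"tz":1,"rx":0,"ry":0,"rz":0.6},
  {"fingers":41,"tx":-0.3,"ty":4.5,"tz":0,"rx":0,"ry":0,"rz":0.6},
  {"fingers":41,"tx":-0.3,"ty":4.5,"tz":0,"rx":0,"ry":0,"rz":0.6},
  {"fingers":41,"tx":-0.3,"ty":4.5,"tz":0,"rx":0,"ry":0,"rz":0.6},
])

```text
t: 22.05
tcp_pos: [0.501, -0.1448, 0.2619]
tool_rot: [[1.0, 0.019, 0.012], [0.019, -1.0, -0.008], [0.012, 0.008, -1.0]]
contact_force: [0.4, 1.3, -0.1]
grip_width: 0.0351
```

Call:
play_rows([
  {"fingers":41,"tx":-0.3,"ty":4.5,"tz":0,"rx":0,"ry":0,"rz":0.6},
  {"fingers":41,"tx":-0.3,"ty":4.5,"tz":0,"rx":0,"ry":0,"rz":0.6},
  {"fingers":41,"tx":-0.4,"ty":4.5,"tz":0,"rx":0,"ry":0,"rz":0.6},
  {"fingers":41,"tx":-0.4,"ty":4.5,"tz":0,"rx":0,"ry":0,"rz":0.6},
  {"fingers":41,"tx":-0.4,"ty":4.5,"tz":0,"rx":0,"ry":0,"rz":0.6},
  {"fingers":41,"tx":-0.4,"ty":4.5,"tz":0,"rx":0,"ry":0,"rz":0.6},
  {"fingers":41,"tx":-0.4,"ty":4.5,"tz":0,"rx":0,"ry":0,"rz":0.6},
  {"fingers":41,"tx":-0.4,"ty":3,"tz":0,"rx":0,"ry":0,"rz":0.6},
  {"fingers":41,"tx":0,"ty":0,"tz":0,"rx":0,"ry":0,"rz":0},
  {"fingers":41,"tx":0,"ty":0,"tz":0,"rx":0,"ry":0,"rz":0},
])

```text
t: 23.05
tcp_pos: [0.4669, 0.2227, 0.268]
tool_rot: [[0.993, 0.119, 0.028], [0.119, -0.993, -0.003], [0.028, 0.006, -1.0]]
contact_force: [-0.1, -1.5, 0.0]
grip_width: 0.0348
```

Call:
play_rows([
  {"fingers":41,"tx":0.1,"ty":1.7,"tz":-2,"rx":0.2,"ry":1.6,"rz":0.2},
  {"fingers":41,"tx":0,"ty":0,"tz":-4,"rx":0,"ry":0,"rz":0},
  {"fingers":41,"tx":0,"ty":0,"tz":-4,"rx":0,"ry":0,"rz":0},
  {"fingers":41,"tx":0,"ty":0,"tz":-1,"rx":0,"ry":0,"rz":0},
  {"fingers":41,"tx":0,"ty":0,"tz":0,"rx":0,"ry":0,"rz":0},
  {"fingers":41,"tx":0,"ty":0,"tz":0,"rx":0,"ry":0,"rz":0},
])

```text
t: 23.65
tcp_pos: [0.473, 0.2331, 0.1587]
tool_rot: [[0.994, 0.109, 0.009], [0.109, -0.994, -0.0], [0.008, 0.001, -1.0]]
contact_force: [-0.2, 0.3, 0.1]
grip_width: 0.035
```

```bash
cat > tab.py <<'E'
from h import *
import sys
x,y=map(float,sys.argv[1:3])
s=bot.observe();print(s["tcp_pos"],np.array(s["tool_rot"])[:,2],s["tool_rot"][1][0])
im,c=snap("wrist","wt%.2f.png"%s["t"]);g=cv2.cvtColor(im,6);k=.1219
P=proj(c,[[x,y,.108],[x+.0248,y+.003,.108],[x-.0248,y-.003,.108]]);print(P.round(1).tolist())
for v in range(int(P[1,1])+5,int(P[2,1])-3,8):
    r=np.where(g[v,260:390]>175)[0]+260
    print(v,[(int(q[0]),int(q[-1])) for q in np.split(r,np.where(np.diff(r)>1)[0]+1) if len(q)>5])
for u in (int(P[0,0])-4,int(P[0,0])+4):
    r=np.where(g[60:330,u]>175)[0]+60;print("col",u,[(int(q[0]),int(q[-1])) for q in np.split(r,np.where(np.diff(r)>1)[0]+1) if len(q)>3])
E
python3 tab.py .468 .240
```

```text
[0.473  0.2331 0.1587] [ 0.0085 -0.0004 -1.    ] 0.10937700399054148
[[308.0, 244.3], [307.0, 205.6], [308.9, 280.1]]
210 [(297, 316)]
218 [(297, 316)]
226 []
234 []
242 []
250 []
258 []
266 []
274 [(298, 316)]
col 303 [(81, 128), (151, 193), (206, 220), (273, 329)]
col 311 [(79, 128), (151, 193), (206, 221), (270, 283), (285, 329)]
```

Call:
play_rows([
  {"fingers":41,"tx":-0.3,"ty":0.7,"tz":-1,"rx":0,"ry":0.5,"rz":0.8},
  {"fingers":41,"tx":0,"ty":0,"tz":0,"rx":0,"ry":0,"rz":0},
  {"fingers":41,"tx":-0.1,"ty":-0.1,"tz":-2,"rx":0,"ry":0.2,"rz":0},
  {"fingers":41,"tx":-0.1,"ty":-0.1,"tz":-1.7,"rx":0,"ry":0.2,"rz":0},
  {"fingers":41,"tx":0,"ty":0,"tz":0,"rx":0,"ry":0,"rz":0},
  {"fingers":41,"tx":0,"ty":0,"tz":0,"rx":0,"ry":0,"rz":0},
])

```text
t: 24.3
tcp_pos: [0.4725, 0.2419, 0.1172]
tool_rot: [[0.992, 0.125, 0.005], [0.125, -0.992, 0.006], [0.006, -0.005, -1.0]]
contact_force: [-0.2, -0.0, 0.3]
grip_width: 0.0351
```

Call:
play_rows([
  {"fingers":41,"tx":-0.4,"ty":-0.1,"tz":-1.3,"rx":-0.3,"ry":0.3,"rz":0},
  {"fingers":41,"tx":0,"ty":0,"tz":0,"rx":0,"ry":0,"rz":0},
  {"fingers":0,"tx":0,"ty":0,"tz":0,"rx":0,"ry":0,"rz":0},
  {"fingers":0,"tx":0,"ty":0,"tz":0,"rx":0,"ry":0,"rz":0},
  {"fingers":0,"tx":0,"ty":0,"tz":0,"rx":0,"ry":0,"rz":0},
  {"fingers":0,"tx":0,"ty":0,"tz":0,"rx":0,"ry":0,"rz":0},
])

```text
t: 24.9
tcp_pos: [0.4694, 0.2419, 0.1057]
tool_rot: [[0.992, 0.125, 0.003], [0.125, -0.992, 0.001], [0.004, -0.001, -1.0]]
contact_force: [-0.1, -0.3, -1.5]
grip_width: 0.0109
```

Call:
play_rows([
  {"fingers":0,"tx":0,"ty":0,"tz":2,"rx":0,"ry":0,"rz":0},
  {"fingers":0,"tx":0,"ty":0,"tz":3,"rx":0,"ry":0,"rz":0},
  {"fingers":0,"tx":0,"ty":0,"tz":3.5,"rx":0,"ry":0,"rz":0},
  {"fingers":0,"tx":0,"ty":0,"tz":3.5,"rx":0,"ry":0,"rz":0},
  {"fingers":0,"tx":0,"ty":0,"tz":3.5,"rx":0,"ry":0,"rz":0},
  {"fingers":0,"tx":0,"ty":0,"tz":1,"rx":0,"ry":0,"rz":0},
])

```text
t: 25.5
tcp_pos: [0.4654, 0.2407, 0.273]
tool_rot: [[0.992, 0.126, -0.005], [0.126, -0.992, -0.0], [-0.005, -0.0, -1.0]]
contact_force: [0.7, -0.1, -0.1]
grip_width: 0.011
```

Call:
play_rows([
  {"fingers":0,"tx":0.5,"ty":-3,"tz":0.2,"rx":-0.1,"ry":-0.3,"rz":-0.8},
  {"fingers":0,"tx":0.5,"ty":-4,"tz":0.2,"rx":-0.1,"ry":-0.3,"rz":-0.8},
  {"fingers":0,"tx":0.5,"ty":-4,"tz":0.2,"rx":-0.1,"ry":-0.3,"rz":-0.8},
  {"fingers":0,"tx":0.5,"ty":-4,"tz":0.2,"rx":-0.1,"ry":-0.3,"rz":-0.8},
  {"fingers":0,"tx":0.5,"ty":-4,"tz":0.2,"rx":-0.1,"ry":-0.3,"rz":-0.8},
  {"fingers":0,"tx":0.5,"ty":-4,"tz":0.2,"rx":-0.1,"ry":-0.3,"rz":-0.8},
  {"fingers":0,"tx":0.5,"ty":-4,"tz":0.2,"rx":-0.1,"ry":-0.3,"rz":-0.8},
  {"fingers":0,"tx":0.5,"ty":-4,"tz":0.2,"rx":-0.1,"ry":-0.3,"rz":-0.8},
  {"fingers":0,"tx":0.5,"ty":-4,"tz":0.2,"rx":-0.1,"ry":-0.3,"rz":-0.8},
  {"fingers":0,"tx":0.5,"ty":-4,"tz":0.2,"rx":-0.1,"ry":-0.3,"rz":-0.4},
])

```text
t: 26.5
tcp_pos: [0.5086, -0.1561, 0.2858]
tool_rot: [[0.999, 0.004, 0.038], [0.004, -1.0, -0.016], [0.038, 0.016, -0.999]]
contact_force: [1.1, -0.2, -1.1]
grip_width: 0.0111
```

Call:
play_rows([
  {"fingers":0,"tx":0.5,"ty":-4,"tz":0.2,"rx":-0.1,"ry":-0.3,"rz":0},
  {"fingers":0,"tx":0.5,"ty":-4,"tz":0.2,"rx":-0.1,"ry":-0.3,"rz":0},
  {"fingers":0,"tx":0,"ty":-2,"tz":0,"rx":0,"ry":0,"rz":0},
  {"fingers":0,"tx":0,"ty":0,"tz":0,"rx":0,"ry":0,"rz":0},
  {"fingers":0,"tx":0,"ty":0,"tz":0,"rx":0,"ry":0,"rz":0},
])

```text
t: 27.0
tcp_pos: [0.5136, -0.2669, 0.2824]
tool_rot: [[0.999, -0.008, 0.037], [-0.007, -1.0, -0.02], [0.038, 0.019, -0.999]]
contact_force: [-0.2, 0.5, -1.5]
grip_width: 0.011
```

Call:
play_rows([
  {"fingers":0,"tx":0,"ty":0.2,"tz":-2,"rx":1.1,"ry":2.1,"rz":0},
  {"fingers":0,"tx":0,"ty":0,"tz":-2,"rx":0,"ry":0,"rz":0},
  {"fingers":0,"tx":0,"ty":0,"tz":-1,"rx":0,"ry":0,"rz":0},
  {"fingers":0,"tx":0,"ty":0,"tz":0,"rx":0,"ry":0,"rz":0},
  {"fingers":0,"tx":0,"ty":0,"tz":0,"rx":0,"ry":0,"rz":0},
])

```text
t: 27.5
tcp_pos: [0.5142, -0.2566, 0.2298]
tool_rot: [[1.0, 0.002, -0.002], [0.002, -1.0, 0.004], [-0.002, -0.004, -1.0]]
contact_force: [0.4, -0.3, -1.3]
grip_width: 0.0109
```

Call:
play_rows([
  {"fingers":0,"tx":-0.1,"ty":-0.8,"tz":0,"rx":-0.2,"ry":0,"rz":-0.5},
  {"fingers":0,"tx":0,"ty":0,"tz":0,"rx":0,"ry":0,"rz":0},
  {"fingers":0,"tx":0,"ty":0,"tz":-1.5,"rx":0,"ry":0,"rz":0},
  {"fingers":0,"tx":0,"ty":0,"tz":-1.5,"rx":0,"ry":0,"rz":0},
  {"fingers":0,"tx":0,"ty":0,"tz":0,"rx":0,"ry":0,"rz":0},
  {"fingers":0,"tx":0,"ty":0,"tz":0,"rx":0,"ry":0,"rz":0},
])

```text
t: 28.1
tcp_pos: [0.5155, -0.2668, 0.2048]
tool_rot: [[1.0, -0.008, 0.007], [-0.008, -1.0, -0.004], [0.007, 0.004, -1.0]]
contact_force: [-1.0, -0.5, -1.1]
grip_width: 0.011
```

Call:
play_rows([
  {"fingers":0,"tx":-0.3,"ty":0.2,"tz":-0.6,"rx":0.2,"ry":0.4,"rz":0},
  {"fingers":0,"tx":0,"ty":0,"tz":-0.6,"rx":0,"ry":0,"rz":0},
  {"fingers":0,"tx":0,"ty":0,"tz":0,"rx":0,"ry":0,"rz":0},
])

```text
t: 28.4
tcp_pos: [0.5134, -0.2653, 0.1942]
tool_rot: [[1.0, -0.009, 0.003], [-0.009, -1.0, -0.002], [0.003, 0.002, -1.0]]
contact_force: [-0.2, 0.3, -2.1]
grip_width: 0.0113
```

Call:
play_rows([
  {"fingers":0,"tx":0,"ty":0.1,"tz":-1,"rx":0,"ry":0,"rz":0},
  {"fingers":0,"tx":0,"ty":0,"tz":-1,"rx":0,"ry":0,"rz":0},
  {"fingers":0,"tx":0,"ty":0,"tz":-1,"rx":0,"ry":0,"rz":0},
  {"fingers":0,"tx":0,"ty":0,"tz":0,"rx":0,"ry":0,"rz":0},
])

```text
t: 28.8
tcp_pos: [0.5133, -0.264, 0.1615]
tool_rot: [[1.0, -0.009, 0.003], [-0.009, -1.0, -0.002], [0.003, 0.002, -1.0]]
contact_force: [-0.9, 0.4, -2.6]
grip_width: 0.0109
```

Call:
play_rows([
  {"fingers":0,"tx":-0.1,"ty":0,"tz":-1.5,"rx":0,"ry":0.2,"rz":0},
  {"fingers":0,"tx":0,"ty":0,"tz":-1.5,"rx":0,"ry":0,"rz":0},
  {"fingers":0,"tx":0,"ty":0,"tz":-1,"rx":0,"ry":0,"rz":0},
  {"fingers":0,"tx":0,"ty":0,"tz":-0.8,"rx":0,"ry":0,"rz":0},
  {"fingers":0,"tx":0,"ty":0,"tz":-0.7,"rx":0,"ry":0,"rz":0},
  {"fingers":0,"tx":0,"ty":0,"tz":0,"rx":0,"ry":0,"rz":0},
])

```text
t: 29.4
tcp_pos: [0.5128, -0.2648, 0.1031]
tool_rot: [[1.0, -0.009, -0.001], [-0.009, -1.0, -0.003], [-0.001, 0.003, -1.0]]
contact_force: [-2.3, -0.3, 3.0]
grip_width: 0.011
```

Plate 1 is seated in slot1. I return for the third plate at (.461,.2855).

Call:
play_rows([
  {"fingers":41,"tx":0,"ty":0,"tz":0,"rx":0,"ry":0,"rz":0},
  {"fingers":41,"tx":0,"ty":0,"tz":0,"rx":0,"ry":0,"rz":0},
  {"fingers":41,"tx":0,"ty":0,"tz":2,"rx":0,"ry":0,"rz":0},
  {"fingers":41,"tx":0,"ty":0,"tz":4,"rx":0,"ry":0,"rz":0},
  {"fingers":41,"tx":0,"ty":0,"tz":4,"rx":0,"ry":0,"rz":0},
  {"fingers":41,"tx":0,"ty":0.5,"tz":4,"rx":0,"ry":0,"rz":0},
  {"fingers":41,"tx":-0.3,"ty":3,"tz":1,"rx":0,"ry":0,"rz":0.6},
  {"fingers":41,"tx":-0.3,"ty":4.5,"tz":0,"rx":0,"ry":0.1,"rz":0.6},
  {"fingers":41,"tx":-0.3,"ty":4.5,"tz":0,"rx":0,"ry":0.1,"rz":0.6},
  {"fingers":41,"tx":-0.3,"ty":4.5,"tz":0,"rx":0,"ry":0.1,"rz":0.6},
])

```text
t: 30.4
tcp_pos: [0.5005, -0.0981, 0.2614]
tool_rot: [[1.0, 0.019, 0.003], [0.019, -1.0, -0.009], [0.003, 0.009, -1.0]]
contact_force: [0.5, 0.9, 0.3]
grip_width: 0.0349
```

Call:
play_rows([
  {"fingers":41,"tx":-0.4,"ty":4.5,"tz":0,"rx":0,"ry":0.1,"rz":0.6},
  {"fingers":41,"tx":-0.4,"ty":4.5,"tz":0,"rx":0,"ry":0.1,"rz":0.6},
  {"fingers":41,"tx":-0.5,"ty":4.5,"tz":0,"rx":0,"ry":0.1,"rz":0.6},
  {"fingers":41,"tx":-0.5,"ty":4.5,"tz":0,"rx":0,"ry":0.1,"rz":0.6},
  {"fingers":41,"tx":-0.5,"ty":4.5,"tz":0,"rx":0,"ry":0.1,"rz":0.6},
  {"fingers":41,"tx":-0.5,"ty":4.5,"tz":0,"rx":0,"ry":0.1,"rz":0.6},
  {"fingers":41,"tx":-0.5,"ty":4.5,"tz":0,"rx":0,"ry":0.1,"rz":0.6},
  {"fingers":41,"tx":-0.5,"ty":4,"tz":0,"rx":0,"ry":0.1,"rz":0.6},
  {"fingers":41,"tx":0,"ty":0,"tz":0,"rx":0,"ry":0,"rz":0},
  {"fingers":41,"tx":0,"ty":0,"tz":0,"rx":0,"ry":0,"rz":0},
])

```text
t: 31.4
tcp_pos: [0.4575, 0.28, 0.2662]
tool_rot: [[0.993, 0.118, 0.003], [0.118, -0.993, -0.003], [0.002, 0.003, -1.0]]
contact_force: [-0.5, -1.6, -0.8]
grip_width: 0.035
```

Call:
play_rows([
  {"fingers":41,"tx":0.2,"ty":0.6,"tz":-2,"rx":0.2,"ry":0.1,"rz":0.2},
  {"fingers":41,"tx":0,"ty":0,"tz":-4,"rx":0,"ry":0,"rz":0},
  {"fingers":41,"tx":0,"ty":0,"tz":-4,"rx":0,"ry":0,"rz":0},
  {"fingers":41,"tx":0,"ty":0,"tz":-1,"rx":0,"ry":0,"rz":0},
  {"fingers":41,"tx":0,"ty":0,"tz":0,"rx":0,"ry":0,"rz":0},
  {"fingers":41,"tx":0,"ty":0,"tz":0,"rx":0,"ry":0,"rz":0},
])

```text
t: 32.0
tcp_pos: [0.4641, 0.2808, 0.1569]
tool_rot: [[0.994, 0.112, 0.01], [0.112, -0.994, 0.001], [0.01, -0.0, -1.0]]
contact_force: [-0.4, -0.6, 0.4]
grip_width: 0.035
```

```bash
python3 tab.py .461 .2855
```

```text
[0.4641 0.2808 0.1569] [ 0.0096  0.0011 -1.    ] 0.11165783651322973
[[312.0, 243.2], [311.3, 203.9], [312.6, 279.5]]
208 [(301, 319)]
216 [(301, 319)]
224 [(312, 319)]
232 []
240 []
248 []
256 []
264 []
272 [(314, 319)]
col 307 [(60, 123), (149, 191), (204, 222), (272, 329)]
col 315 [(60, 124), (149, 192), (204, 229), (267, 329)]
```

Call:
play_rows([
  {"fingers":41,"tx":-0.3,"ty":0.6,"tz":-1,"rx":0,"ry":0.5,"rz":0.6},
  {"fingers":41,"tx":0,"ty":0,"tz":0,"rx":0,"ry":0,"rz":0},
  {"fingers":41,"tx":-0.1,"ty":-0.1,"tz":-2,"rx":0,"ry":0.2,"rz":0},
  {"fingers":41,"tx":-0.1,"ty":-0.1,"tz":-1.7,"rx":0,"ry":0.2,"rz":0},
  {"fingers":41,"tx":0,"ty":0,"tz":0,"rx":0,"ry":0,"rz":0},
  {"fingers":41,"tx":0,"ty":0,"tz":0,"rx":0,"ry":0,"rz":0},
])

```text
t: 32.65
tcp_pos: [0.4633, 0.2892, 0.1154]
tool_rot: [[0.992, 0.123, 0.005], [0.123, -0.992, 0.008], [0.007, -0.008, -1.0]]
contact_force: [0.3, -0.3, -0.3]
grip_width: 0.0347
```

Call:
play_rows([
  {"fingers":41,"tx":-0.2,"ty":-0.3,"tz":-1.1,"rx":-0.4,"ry":0.3,"rz":0},
  {"fingers":41,"tx":0,"ty":0,"tz":0,"rx":0,"ry":0,"rz":0},
  {"fingers":0,"tx":0,"ty":0,"tz":0,"rx":0,"ry":0,"rz":0},
  {"fingers":0,"tx":0,"ty":0,"tz":0,"rx":0,"ry":0,"rz":0},
  {"fingers":0,"tx":0,"ty":0,"tz":0,"rx":0,"ry":0,"rz":0},
  {"fingers":0,"tx":0,"ty":0,"tz":0,"rx":0,"ry":0,"rz":0},
])

```text
t: 33.25
tcp_pos: [0.4625, 0.287, 0.1061]
tool_rot: [[0.992, 0.123, 0.004], [0.123, -0.992, 0.003], [0.004, -0.002, -1.0]]
contact_force: [-0.5, 0.1, -2.2]
grip_width: 0.0111
```

Call:
play_rows([
  {"fingers":0,"tx":0,"ty":0,"tz":2,"rx":0,"ry":0,"rz":0},
  {"fingers":0,"tx":0,"ty":0,"tz":3,"rx":0,"ry":0,"rz":0},
  {"fingers":0,"tx":0,"ty":0,"tz":3.5,"rx":0,"ry":0,"rz":0},
  {"fingers":0,"tx":0,"ty":0,"tz":3.5,"rx":0,"ry":0,"rz":0},
  {"fingers":0,"tx":0,"ty":0,"tz":3.5,"rx":0,"ry":0,"rz":0},
  {"fingers":0,"tx":0,"ty":0,"tz":1,"rx":0,"ry":0,"rz":0},
])

```text
t: 33.85
tcp_pos: [0.4584, 0.286, 0.2733]
tool_rot: [[0.992, 0.124, -0.004], [0.124, -0.992, 0.001], [-0.004, -0.002, -1.0]]
contact_force: [0.9, 0.2, -0.8]
grip_width: 0.0113
```

Call:
play_rows([
  {"fingers":0,"tx":0.5,"ty":-3,"tz":0.1,"rx":0,"ry":-0.2,"rz":-0.8},
  {"fingers":0,"tx":0.5,"ty":-4,"tz":0.1,"rx":0,"ry":-0.2,"rz":-0.8},
  {"fingers":0,"tx":0.5,"ty":-4,"tz":0.1,"rx":0,"ry":-0.2,"rz":-0.8},
  {"fingers":0,"tx":0.5,"ty":-4,"tz":0.1,"rx":0,"ry":-0.2,"rz":-0.8},
  {"fingers":0,"tx":0.5,"ty":-4,"tz":0.1,"rx":0,"ry":-0.2,"rz":-0.8},
  {"fingers":0,"tx":0.5,"ty":-4,"tz":0.1,"rx":0,"ry":-0.2,"rz":-0.8},
  {"fingers":0,"tx":0.5,"ty":-4,"tz":0.1,"rx":0,"ry":-0.2,"rz":-0.8},
  {"fingers":0,"tx":0.5,"ty":-4,"tz":0.1,"rx":0,"ry":-0.2,"rz":-0.8},
  {"fingers":0,"tx":0.5,"ty":-4,"tz":0.1,"rx":0,"ry":-0.2,"rz":-0.8},
  {"fingers":0,"tx":0.5,"ty":-4,"tz":0.1,"rx":0,"ry":-0.2,"rz":-0.4},
])

```text
t: 34.85
tcp_pos: [0.5009, -0.111, 0.276]
tool_rot: [[1.0, 0.003, 0.022], [0.003, -1.0, 0.004], [0.022, -0.004, -1.0]]
contact_force: [0.8, 0.5, -0.7]
grip_width: 0.0112
```

Call:
play_rows([
  {"fingers":0,"tx":0.5,"ty":-4,"tz":0.1,"rx":0,"ry":-0.2,"rz":0},
  {"fingers":0,"tx":0.5,"ty":-4,"tz":0.1,"rx":0,"ry":-0.2,"rz":0},
  {"fingers":0,"tx":0,"ty":-2,"tz":0,"rx":0,"ry":0,"rz":0},
  {"fingers":0,"tx":0,"ty":0,"tz":0,"rx":0,"ry":0,"rz":0},
  {"fingers":0,"tx":0,"ty":0,"tz":0,"rx":0,"ry":0,"rz":0},
])

```text
t: 35.35
tcp_pos: [0.5061, -0.2218, 0.2709]
tool_rot: [[1.0, -0.009, 0.018], [-0.009, -1.0, 0.004], [0.018, -0.004, -1.0]]
contact_force: [-0.0, 0.2, -1.6]
grip_width: 0.0112
```

Call:
play_rows([
  {"fingers":0,"tx":0.6,"ty":0.3,"tz":-1,"rx":-0.2,"ry":1,"rz":0},
  {"fingers":0,"tx":0,"ty":0,"tz":-2,"rx":0,"ry":0,"rz":0},
  {"fingers":0,"tx":0,"ty":0,"tz":-1.5,"rx":0,"ry":0,"rz":0},
  {"fingers":0,"tx":0,"ty":0,"tz":0,"rx":0,"ry":0,"rz":0},
  {"fingers":0,"tx":0,"ty":0,"tz":0,"rx":0,"ry":0,"rz":0},
])

```text
t: 35.85
tcp_pos: [0.5145, -0.2081, 0.2213]
tool_rot: [[1.0, 0.005, -0.004], [0.005, -1.0, 0.005], [-0.004, -0.005, -1.0]]
contact_force: [0.5, -0.2, -1.7]
grip_width: 0.0112
```

Call:
play_rows([
  {"fingers":0,"tx":-0.1,"ty":-1,"tz":0,"rx":-0.2,"ry":-0.2,"rz":-0.8},
  {"fingers":0,"tx":0,"ty":0,"tz":0,"rx":0,"ry":0,"rz":0},
  {"fingers":0,"tx":0,"ty":0,"tz":-1,"rx":0,"ry":0,"rz":0},
  {"fingers":0,"tx":0,"ty":0,"tz":0,"rx":0,"ry":0,"rz":0},
  {"fingers":0,"tx":0,"ty":0,"tz":0,"rx":0,"ry":0,"rz":0},
])

```text
t: 36.35
tcp_pos: [0.5152, -0.218, 0.2127]
tool_rot: [[1.0, -0.009, 0.004], [-0.009, -1.0, -0.0], [0.004, 0.0, -1.0]]
contact_force: [-0.7, 0.1, -1.3]
grip_width: 0.0117
```

Call:
play_rows([
  {"fingers":0,"tx":-0.2,"ty":0,"tz":-1,"rx":0,"ry":0.2,"rz":0},
  {"fingers":0,"tx":0,"ty":0,"tz":-1,"rx":0,"ry":0,"rz":0},
  {"fingers":0,"tx":0,"ty":0,"tz":0,"rx":0,"ry":0,"rz":0},
])

```text
t: 36.65
tcp_pos: [0.5127, -0.218, 0.191]
tool_rot: [[1.0, -0.009, -0.0], [-0.009, -1.0, -0.0], [-0.0, 0.0, -1.0]]
contact_force: [-0.7, 0.6, -1.9]
grip_width: 0.0112
```

Call:
play_rows([
  {"fingers":0,"tx":0,"ty":0,"tz":-1,"rx":0,"ry":0,"rz":0},
  {"fingers":0,"tx":0,"ty":0,"tz":-1,"rx":0,"ry":0,"rz":0},
  {"fingers":0,"tx":0,"ty":0,"tz":-1,"rx":0,"ry":0,"rz":0},
  {"fingers":0,"tx":0,"ty":0,"tz":0,"rx":0,"ry":0,"rz":0},
])

```text
t: 37.05
tcp_pos: [0.5122, -0.2178, 0.1575]
tool_rot: [[1.0, -0.009, -0.002], [-0.009, -1.0, 0.0], [-0.002, -0.0, -1.0]]
contact_force: [-0.4, 0.3, -2.0]
grip_width: 0.0115
```

Call:
play_rows([
  {"fingers":0,"tx":0,"ty":0,"tz":-1.5,"rx":0,"ry":0,"rz":0},
  {"fingers":0,"tx":0,"ty":0,"tz":-1.5,"rx":0,"ry":0,"rz":0},
  {"fingers":0,"tx":0,"ty":0,"tz":-1,"rx":0,"ry":0,"rz":0},
  {"fingers":0,"tx":0,"ty":0,"tz":-0.8,"rx":0,"ry":0,"rz":0},
  {"fingers":0,"tx":0,"ty":0,"tz":-0.7,"rx":0,"ry":0,"rz":0},
  {"fingers":0,"tx":0,"ty":0,"tz":0,"rx":0,"ry":0,"rz":0},
])

```text
t: 37.65
tcp_pos: [0.5147, -0.219, 0.1044]
tool_rot: [[1.0, -0.01, 0.003], [-0.01, -1.0, -0.002], [0.003, 0.002, -1.0]]
contact_force: [1.5, -0.4, -1.1]
grip_width: 0.0113
```

Call:
play_rows([
  {"fingers":0,"tx":0,"ty":0,"tz":-0.4,"rx":0,"ry":0,"rz":0},
  {"fingers":0,"tx":0,"ty":0,"tz":-0.2,"rx":0,"ry":0,"rz":0},
  {"fingers":0,"tx":0,"ty":0,"tz":0,"rx":0,"ry":0,"rz":0},
])

```text
t: 37.95
tcp_pos: [0.5159, -0.2194, 0.1043]
tool_rot: [[1.0, -0.011, 0.004], [-0.011, -1.0, -0.003], [0.004, 0.003, -1.0]]
contact_force: [-0.2, 0.1, -1.5]
grip_width: 0.0111
```

Call:
play_rows([
  {"fingers":41,"tx":0,"ty":0,"tz":0,"rx":0,"ry":0,"rz":0},
  {"fingers":41,"tx":0,"ty":0,"tz":0,"rx":0,"ry":0,"rz":0},
  {"fingers":41,"tx":0,"ty":0,"tz":2,"rx":0,"ry":0,"rz":0},
  {"fingers":41,"tx":0,"ty":0,"tz":4,"rx":0,"ry":0,"rz":0},
  {"fingers":41,"tx":0,"ty":0,"tz":4,"rx":0,"ry":0,"rz":0},
  {"fingers":41,"tx":0,"ty":1,"tz":4,"rx":0,"ry":0,"rz":0},
  {"fingers":41,"tx":0,"ty":2,"tz":4,"rx":0,"ry":0,"rz":0},
  {"fingers":41,"tx":0,"ty":2,"tz":4,"rx":0,"ry":0,"rz":0},
  {"fingers":50,"tx":0,"ty":2,"tz":2,"rx":0,"ry":0,"rz":0},
  {"fingers":50,"tx":0,"ty":0,"tz":0,"rx":0,"ry":0,"rz":0},
])

```text
t: 38.95
tcp_pos: [0.5144, -0.1474, 0.351]
tool_rot: [[1.0, -0.013, 0.005], [-0.013, -1.0, -0.002], [0.005, 0.002, -1.0]]
contact_force: [0.5, -0.2, 0.0]
grip_width: 0.0426
```

Run:
```python
from h import *
s=bot.observe();print(s["tcp_pos"],s["tool_rot"])
im,c=snap("wrist","w10.png")
cv2.imwrite("pics/c10.png",cv2.resize(im[60:320,60:560],None,fx=1.6,fy=1.6,interpolation=cv2.INTER_CUBIC))
```

```text
[ 0.5144 -0.1474  0.351 ] [[ 0.9999 -0.013   0.0047]
 [-0.013  -0.9999 -0.0021]
 [ 0.0047  0.002  -1.    ]]
```

View pics/c10.png

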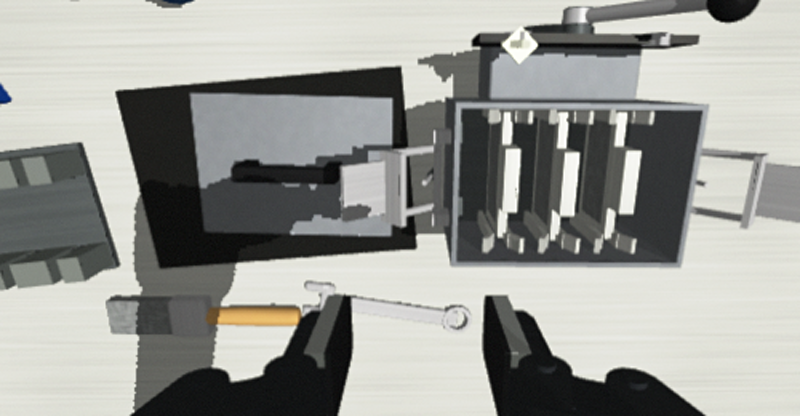

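The view shows all three plates seated, one per guide, and the lid flat on the mat. The lid's -y edge lies under the opened clip tab, which is what caught it on the way down. I will slide it +y before lifting high.

Run:
```python
from h import *
c=cam("wrist",bot.observe());g=lambda p:np.array(p,float)/1.6+60
P=onz(c,g([(190.5,93),(393,97),(203,231)]),.019);print(P,np.linalg.norm(P[0]-P[1]),np.linalg.norm(P[0]-P[2]))
fit("lid",P,L[[0,1,3]])
print("handle +y end",onz(c,g([(233,172)]),.061))
im=cv2.imread("pics/w10.png")
```

```text
[[ 0.5813  0.0529  0.019 ]
 [ 0.5748 -0.1297  0.019 ]
 [ 0.4509  0.0603  0.019 ]] 0.18280305790474594 0.13058377713114405
lid [ 0.5123 -0.0352] yaw -2.4976071030183444 res mm 1.007986878592937
handle +y end [[0.5161 0.0072 0.061 ]]
```

Call:
play_rows([
  {"fingers":60,"tx":0,"ty":1.3,"tz":0,"rx":0,"ry":0,"rz":8.5},
  {"fingers":60,"tx":0,"ty":1.3,"tz":0,"rx":0,"ry":0,"rz":8.5},
  {"fingers":60,"tx":0,"ty":1.3,"tz":0,"rx":0,"ry":0,"rz":8.5},
  {"fingers":60,"tx":0,"ty":1.3,"tz":0,"rx":0,"ry":0,"rz":8.5},
  {"fingers":60,"tx":0,"ty":1.3,"tz":0,"rx":0,"ry":0,"rz":8.5},
  {"fingers":60,"tx":0,"ty":1.3,"tz":0,"rx":0,"ry":0,"rz":8.5},
  {"fingers":60,"tx":0,"ty":1.3,"tz":0,"rx":0,"ry":0,"rz":8.5},
  {"fingers":60,"tx":0,"ty":1.3,"tz":0,"rx":0,"ry":0,"rz":8.5},
  {"fingers":60,"tx":0,"ty":1.3,"tz":0,"rx":0,"ry":0,"rz":8.5},
  {"fingers":60,"tx":0,"ty":1,"tz":0,"rx":0,"ry":0,"rz":8.5},
])

```text
t: 40.0
tcp_pos: [0.5058, -0.0366, 0.3271]
tool_rot: [[0.086, 0.996, -0.019], [0.996, -0.087, -0.016], [-0.018, -0.017, -1.0]]
contact_force: [-0.5, 0.3, -0.3]
grip_width: 0.0511
```

Call:
play_rows([
  {"fingers":60,"tx":0,"ty":0,"tz":0,"rx":0,"ry":0,"rz":3},
  {"fingers":60,"tx":0,"ty":0,"tz":0,"rx":0,"ry":0,"rz":0},
  {"fingers":60,"tx":0,"ty":0,"tz":0,"rx":0,"ry":0,"rz":0},
])

```text
t: 40.3
tcp_pos: [0.5039, -0.039, 0.3211]
tool_rot: [[0.033, 0.999, -0.027], [0.999, -0.033, -0.017], [-0.018, -0.027, -0.999]]
contact_force: [0.2, 0.0, -0.6]
grip_width: 0.0511
```

Call:
play_rows([
  {"fingers":60,"tx":0.8,"ty":0.6,"tz":-2,"rx":1,"ry":-1.5,"rz":-0.5},
  {"fingers":60,"tx":0,"ty":0,"tz":-4,"rx":0,"ry":0,"rz":0},
  {"fingers":60,"tx":0,"ty":0,"tz":-4,"rx":0,"ry":0,"rz":0},
  {"fingers":60,"tx":0,"ty":0,"tz":-4,"rx":0,"ry":0,"rz":0},
  {"fingers":60,"tx":0,"ty":0,"tz":-2,"rx":0,"ry":0,"rz":0},
  {"fingers":60,"tx":0,"ty":0,"tz":0,"rx":0,"ry":0,"rz":0},
  {"fingers":60,"tx":0,"ty":0,"tz":0,"rx":0,"ry":0,"rz":0},
])

```text
t: 41.0
tcp_pos: [0.5107, -0.0398, 0.1526]
tool_rot: [[0.059, 0.998, -0.002], [0.998, -0.059, -0.001], [-0.001, -0.002, -1.0]]
contact_force: [0.5, -0.4, 0.2]
grip_width: 0.0511
```

```bash
cat > hd.py <<'E'
from h import *
import sys
x,y,z=map(float,sys.argv[1:4])
s=bot.observe();print(s["tcp_pos"],s["tool_rot"])
im,c=snap("wrist","wh%.2f.png"%s["t"]);g=cv2.cvtColor(im,6)
P=proj(c,[[x,y,z],[x,y+.045,z],[x,y+.02,z]]);print(P.round(1).tolist())
for v in range(int(P[1,1])-12,int(P[0,1]),9):
    r=np.where(g[v,230:410]<60)[0]+230
    print(v,[(int(q[0]),int(q[-1])) for q in np.split(r,np.where(np.diff(r)>1)[0]+1) if len(q)>4])
E
python3 hd.py .5123 -.035 .061
```

```text
[ 0.5107 -0.0398  0.1526] [[ 0.0593  0.9982 -0.0025]
 [ 0.9982 -0.0593 -0.0005]
 [-0.0007 -0.0024 -1.    ]]
[[323.0, 208.7], [319.3, 147.2], [321.4, 182.3]]
135 [(230, 243), (404, 409)]
144 [(230, 244), (313, 333), (403, 409)]
153 [(230, 244), (313, 333), (403, 409)]
162 [(230, 244), (314, 333), (403, 409)]
171 [(230, 245), (314, 333), (402, 409)]
180 [(230, 246), (314, 321), (401, 409)]
189 [(230, 247), (314, 321), (401, 409)]
198 [(230, 248), (315, 320), (400, 409)]
207 [(230, 249), (315, 321), (400, 409)]
```

Call:
play_rows([
  {"fingers":60,"tx":0.1,"ty":0.7,"tz":-2,"rx":0,"ry":0,"rz":0.9},
  {"fingers":60,"tx":0,"ty":0,"tz":-3,"rx":0,"ry":0,"rz":0},
  {"fingers":60,"tx":0,"ty":0,"tz":-2,"rx":0,"ry":0,"rz":0},
  {"fingers":60,"tx":0,"ty":0,"tz":0,"rx":0,"ry":0,"rz":0},
  {"fingers":60,"tx":0,"ty":0,"tz":0,"rx":0,"ry":0,"rz":0},
])

```text
t: 41.55
tcp_pos: [0.5197, -0.0342, 0.0898]
tool_rot: [[0.048, 0.999, 0.016], [0.999, -0.047, -0.003], [-0.002, 0.016, -1.0]]
contact_force: [-0.5, 0.1, 0.6]
grip_width: 0.0512
```

Call:
play_rows([
  {"fingers":60,"tx":-0.6,"ty":0.1,"tz":-0.5,"rx":0.1,"ry":0.9,"rz":0},
  {"fingers":60,"tx":0,"ty":0,"tz":0,"rx":0,"ry":0,"rz":0},
  {"fingers":60,"tx":-0.2,"ty":0.1,"tz":-1.5,"rx":0,"ry":0.2,"rz":0},
  {"fingers":60,"tx":0,"ty":0,"tz":-0.8,"rx":0,"ry":0,"rz":0},
  {"fingers":60,"tx":0,"ty":0,"tz":0,"rx":0,"ry":0,"rz":0},
  {"fingers":60,"tx":0,"ty":0,"tz":0,"rx":0,"ry":0,"rz":0},
])

```text
t: 42.15
tcp_pos: [0.5141, -0.0325, 0.0638]
tool_rot: [[0.049, 0.999, 0.003], [0.999, -0.049, -0.002], [-0.002, 0.003, -1.0]]
contact_force: [1.2, 1.2, 0.2]
grip_width: 0.0509
```

Call:
play_rows([
  {"fingers":60,"tx":-0.2,"ty":0,"tz":-0.2,"rx":0,"ry":0,"rz":0},
  {"fingers":0,"tx":0,"ty":0,"tz":0,"rx":0,"ry":0,"rz":0},
  {"fingers":0,"tx":0,"ty":0,"tz":0,"rx":0,"ry":0,"rz":0},
  {"fingers":0,"tx":0,"ty":0,"tz":0,"rx":0,"ry":0,"rz":0},
  {"fingers":0,"tx":0,"ty":0,"tz":0,"rx":0,"ry":0,"rz":0},
  {"fingers":0,"tx":0,"ty":0,"tz":0,"rx":0,"ry":0,"rz":0},
], newtons=90)

```text
t: 42.75
tcp_pos: [0.5123, -0.0325, 0.062]
tool_rot: [[0.048, 0.999, 0.004], [0.999, -0.048, -0.002], [-0.002, 0.004, -1.0]]
contact_force: [0.2, 0.1, -1.5]
grip_width: 0.0121
```

Call:
play_rows([
  {"fingers":0,"tx":0,"ty":0,"tz":1.2,"rx":0,"ry":0,"rz":0},
  {"fingers":0,"tx":0,"ty":0.5,"tz":1,"rx":0,"ry":0,"rz":0},
  {"fingers":0,"tx":0,"ty":1.5,"tz":0.2,"rx":0,"ry":0,"rz":0},
  {"fingers":0,"tx":0,"ty":2,"tz":0,"rx":0,"ry":0,"rz":0},
  {"fingers":0,"tx":0,"ty":2,"tz":0.5,"rx":0,"ry":0,"rz":0},
  {"fingers":0,"tx":0,"ty":1,"tz":1,"rx":0,"ry":0,"rz":0},
  {"fingers":0,"tx":0,"ty":0,"tz":0,"rx":0,"ry":0,"rz":0},
])

```text
t: 43.45
tcp_pos: [0.5108, 0.0444, 0.1047]
tool_rot: [[0.048, 0.999, 0.003], [0.999, -0.048, -0.0], [-0.0, 0.004, -1.0]]
contact_force: [0.4, -0.1, -2.3]
grip_width: 0.0122
```

Call:
play_rows([
  {"fingers":0,"tx":0,"ty":0,"tz":3,"rx":0,"ry":0,"rz":0},
  {"fingers":0,"tx":0,"ty":0,"tz":3.5,"rx":0,"ry":0,"rz":0},
  {"fingers":0,"tx":0,"ty":0,"tz":3.5,"rx":0,"ry":0,"rz":0},
  {"fingers":0,"tx":0,"ty":0,"tz":3.5,"rx":0,"ry":0,"rz":0},
  {"fingers":0,"tx":0,"ty":0,"tz":3,"rx":0,"ry":0,"rz":0},
  {"fingers":0,"tx":0,"ty":-2,"tz":0.5,"rx":0,"ry":0,"rz":0.2},
  {"fingers":0,"tx":0.2,"ty":-3.5,"tz":0.2,"rx":0,"ry":-0.1,"rz":0.2},
  {"fingers":0,"tx":0.2,"ty":-3.5,"tz":0.2,"rx":0,"ry":-0.1,"rz":0.2},
  {"fingers":0,"tx":0.2,"ty":-3.5,"tz":0.2,"rx":0,"ry":-0.1,"rz":0.2},
  {"fingers":0,"tx":0.2,"ty":-3.5,"tz":0.2,"rx":0,"ry":-0.1,"rz":0.2},
])

```text
t: 44.45
tcp_pos: [0.5134, -0.1187, 0.2909]
tool_rot: [[0.02, 1.0, 0.009], [1.0, -0.02, -0.004], [-0.003, 0.009, -1.0]]
contact_force: [0.7, -0.1, -4.8]
grip_width: 0.0121
```

Call:
play_rows([
  {"fingers":0,"tx":0.2,"ty":-3.5,"tz":0.2,"rx":0,"ry":-0.1,"rz":0.2},
  {"fingers":0,"tx":0.2,"ty":-3.5,"tz":0.2,"rx":0,"ry":-0.1,"rz":0.2},
  {"fingers":0,"tx":0.2,"ty":-3.5,"tz":0.2,"rx":0,"ry":-0.1,"rz":0.2},
  {"fingers":0,"tx":0.2,"ty":-3.5,"tz":0.2,"rx":0,"ry":-0.1,"rz":0.2},
  {"fingers":0,"tx":0,"ty":-1,"tz":0,"rx":0,"ry":0,"rz":0},
  {"fingers":0,"tx":0,"ty":0,"tz":0,"rx":0,"ry":0,"rz":0},
  {"fingers":0,"tx":0,"ty":0,"tz":0,"rx":0,"ry":0,"rz":0},
])

```text
t: 45.15
tcp_pos: [0.5143, -0.2851, 0.2973]
tool_rot: [[0.022, 1.0, 0.009], [1.0, -0.022, -0.008], [-0.007, 0.01, -1.0]]
contact_force: [0.1, 0.9, -2.9]
grip_width: 0.0122
```

Run:
```python
from h import *
s=bot.observe();im,c=snap("wrist","w12.png");g=cv2.cvtColor(im,6).astype(int)
b=np.array(s["tcp_pos"])-[0,0,.043]
R=np.array([[1,.022],[-.022,1]])
print(proj(c,[np.r_[b[:2]+R@q,b[2]] for q in L]).round(1).tolist())
for u in(220,250,280,360,390,420):print(u,(g[80:125:2,u]//10).tolist())
for v in(115,130,150,170):print(v,"L",(g[v,180:226:2]//10).tolist(),"R",(g[v,410:456:2]//10).tolist())
for v in(170,190,210,225):
    r=np.where(g[v,280:370]<60)[0]+280;print(v,[(int(q[0]),int(q[-1])) for q in np.split(r,np.where(np.diff(r)>1)[0]+1) if len(q)>4])
```

```text
[[452.7, 73.0], [416.9, 364.6], [223.1, 366.2], [186.9, 72.5]]
220 [6, 7, 6, 6, 6, 6, 7, 6, 6, 7, 6, 6, 6, 6, 6, 6, 6, 7, 6, 7, 7, 6, 6]
250 [6, 6, 6, 6, 6, 7, 7, 6, 7, 7, 6, 6, 7, 7, 6, 6, 6, 6, 6, 6, 7, 6, 6]
280 [7, 6, 6, 6, 6, 6, 6, 7, 6, 6, 7, 6, 7, 6, 6, 6, 6, 6, 6, 6, 6, 6, 6]
360 [16, 16, 16, 16, 16, 16, 16, 16, 16, 16, 16, 16, 16, 16, 16, 16, 16, 16, 16, 16, 16, 16, 16]
390 [16, 16, 16, 16, 17, 17, 17, 17, 16, 16, 16, 16, 16, 16, 16, 16, 16, 16, 16, 16, 16, 16, 16]
420 [16, 16, 16, 16, 16, 16, 16, 16, 16, 16, 16, 16, 16, 16, 16, 16, 16, 16, 16, 16, 16, 16, 16]
115 L [23, 23, 23, 23, 23, 23, 21, 16, 16, 16, 16, 16, 11, 6, 6, 6, 6, 6, 7, 7, 6, 7, 6] R [16, 16, 16, 16, 16, 16, 16, 16, 16, 16, 16, 16, 16, 16, 16, 16, 16, 16, 17, 23, 23, 23, 23]
130 L [23, 23, 23, 23, 23, 23, 23, 21, 16, 16, 16, 16, 16, 16, 16, 11, 6, 6, 6, 6, 6, 7, 7] R [16, 16, 16, 16, 16, 16, 16, 16, 16, 16, 16, 16, 16, 16, 17, 16, 16, 16, 22, 23, 23, 23, 23]
150 L [23, 23, 23, 23, 23, 23, 23, 23, 22, 15, 16, 16, 16, 16, 16, 16, 16, 16, 16, 6, 6, 7, 6] R [17, 16, 16, 16, 16, 16, 16, 16, 16, 16, 16, 16, 16, 16, 16, 16, 17, 23, 23, 23, 23, 23, 23]
170 L [23, 23, 23, 23, 23, 23, 23, 23, 23, 23, 10, 6, 6, 7, 7, 7, 6, 7, 7, 7, 6, 6, 6] R [7, 7, 6, 16, 16, 16, 16, 16, 16, 16, 17, 16, 17, 16, 16, 16, 23, 23, 23, 23, 23, 23, 23]
170 [(306, 334)]
190 [(303, 337)]
210 [(304, 337)]
225 [(304, 336)]
```

Run:
```python
from h import *
g=cv2.cvtColor(cv2.imread("pics/w12.png"),6).astype(int)
for u in(210,240,280,320,360,390,420,440):print(u,(g[40:82,u]//10).tolist())
```

```text
210 [23, 23, 23, 23, 23, 23, 23, 23, 23, 23, 23, 23, 23, 23, 23, 23, 23, 23, 23, 23, 23, 23, 23, 23, 23, 23, 23, 23, 23, 23, 23, 23, 22, 11, 6, 6, 7, 7, 7, 6, 7, 7]
240 [23, 23, 23, 23, 23, 23, 23, 23, 23, 23, 23, 23, 23, 22, 12, 10, 11, 12, 17, 16, 10, 10, 10, 11, 10, 10, 10, 11, 10, 11, 13, 17, 15, 8, 6, 6, 6, 6, 6, 6, 6, 6]
280 [1, 1, 1, 1, 1, 1, 1, 1, 1, 1, 1, 1, 2, 5, 10, 10, 10, 11, 10, 10, 10, 10, 11, 11, 10, 11, 10, 8, 7, 7, 6, 6, 6, 6, 7, 6, 6, 6, 6, 6, 7, 6]
320 [1, 1, 1, 1, 1, 1, 1, 1, 2, 5, 10, 10, 10, 10, 10, 10, 10, 10, 10, 10, 10, 10, 10, 9, 9, 9, 10, 8, 7, 7, 6, 6, 6, 6, 6, 6, 6, 6, 7, 6, 7, 6]
360 [3, 3, 3, 3, 3, 11, 23, 23, 23, 23, 23, 23, 23, 23, 23, 23, 23, 23, 23, 23, 23, 23, 21, 12, 10, 10, 9, 8, 7, 7, 7, 6, 8, 13, 15, 16, 16, 16, 16, 16, 16, 16]
390 [23, 23, 23, 23, 23, 23, 23, 23, 23, 23, 23, 23, 23, 23, 23, 23, 21, 11, 10, 10, 10, 10, 10, 10, 10, 10, 10, 10, 10, 10, 10, 10, 10, 13, 16, 16, 16, 16, 16, 16, 16, 16]
420 [23, 23, 23, 23, 23, 23, 23, 23, 23, 23, 23, 23, 23, 23, 23, 23, 23, 23, 23, 23, 23, 23, 23, 23, 23, 23, 23, 23, 23, 23, 23, 22, 18, 13, 16, 16, 16, 16, 16, 16, 16, 16]
440 [23, 23, 23, 23, 23, 23, 23, 23, 23, 23, 23, 23, 23, 23, 23, 23, 23, 23, 23, 23, 23, 23, 23, 23, 23, 23, 23, 23, 23, 23, 23, 23, 19, 13, 15, 16, 16, 16, 16, 16, 16, 16]
```

The lid sits centred and level in the grip: its edges match the prediction within 1 px. Now I align it over the box.

Call:
play_rows([
  {"fingers":0,"tx":-0.3,"ty":1,"tz":0,"rx":0.5,"ry":0.5,"rz":0.8},
  {"fingers":0,"tx":0,"ty":0.8,"tz":-1,"rx":0,"ry":0,"rz":0},
  {"fingers":0,"tx":0,"ty":0,"tz":-2.5,"rx":0,"ry":0,"rz":0},
  {"fingers":0,"tx":0,"ty":0,"tz":-2.5,"rx":0,"ry":0,"rz":0},
  {"fingers":0,"tx":0,"ty":0,"tz":-1,"rx":0,"ry":0,"rz":0},
  {"fingers":0,"tx":0,"ty":0,"tz":0,"rx":0,"ry":0,"rz":0},
  {"fingers":0,"tx":0,"ty":0,"tz":0,"rx":0,"ry":0,"rz":0},
])

```text
t: 45.9
tcp_pos: [0.5129, -0.2526, 0.225]
tool_rot: [[-0.011, 1.0, 0.001], [1.0, 0.01, 0.006], [0.006, 0.002, -1.0]]
contact_force: [0.1, -0.2, -2.4]
grip_width: 0.0123
```

Call:
play_rows([
  {"fingers":0,"tx":-0.1,"ty":-1.1,"tz":0,"rx":-0.3,"ry":0,"rz":-1.1},
  {"fingers":0,"tx":0,"ty":0,"tz":-0.5,"rx":0,"ry":0,"rz":0},
  {"fingers":0,"tx":0,"ty":0,"tz":-1,"rx":0,"ry":0,"rz":0},
  {"fingers":0,"tx":0,"ty":0,"tz":-1,"rx":0,"ry":0,"rz":0},
  {"fingers":0,"tx":0,"ty":0,"tz":0,"rx":0,"ry":0,"rz":0},
  {"fingers":0,"tx":0,"ty":0,"tz":0,"rx":0,"ry":0,"rz":0},
])

```text
t: 46.5
tcp_pos: [0.5134, -0.2658, 0.2008]
tool_rot: [[0.012, 1.0, 0.006], [1.0, -0.012, -0.002], [-0.002, 0.007, -1.0]]
contact_force: [-0.3, 0.0, -2.7]
grip_width: 0.0122
```

Call:
play_rows([
  {"fingers":0,"tx":-0.2,"ty":0.1,"tz":-0.5,"rx":0.1,"ry":0.3,"rz":0.2},
  {"fingers":0,"tx":0,"ty":0,"tz":-0.6,"rx":0,"ry":0,"rz":0},
  {"fingers":0,"tx":0,"ty":0,"tz":0,"rx":0,"ry":0,"rz":0},
  {"fingers":0,"tx":0,"ty":0,"tz":0,"rx":0,"ry":0,"rz":0},
])

```text
t: 46.9
tcp_pos: [0.5113, -0.2645, 0.1889]
tool_rot: [[0.007, 1.0, 0.001], [1.0, -0.007, -0.0], [-0.0, 0.001, -1.0]]
contact_force: [0.6, -0.2, -2.9]
grip_width: 0.0123
```

Aligned. I lower onto the rim.

Call:
play_rows([
  {"fingers":0,"tx":0,"ty":0,"tz":-0.8,"rx":0,"ry":0,"rz":0},
  {"fingers":0,"tx":0,"ty":0,"tz":-0.7,"rx":0,"ry":0,"rz":0},
  {"fingers":0,"tx":0,"ty":0,"tz":-0.5,"rx":0,"ry":0,"rz":0},
  {"fingers":0,"tx":0,"ty":0,"tz":-0.3,"rx":0,"ry":0,"rz":0},
  {"fingers":0,"tx":0,"ty":0,"tz":0,"rx":0,"ry":0,"rz":0},
])

```text
t: 47.4
tcp_pos: [0.5125, -0.2649, 0.1698]
tool_rot: [[0.008, 1.0, 0.003], [1.0, -0.008, -0.002], [-0.002, 0.003, -1.0]]
contact_force: [0.4, -0.1, -2.3]
grip_width: 0.0121
```

Call:
play_rows([
  {"fingers":0,"tx":-0.1,"ty":0,"tz":-0.3,"rx":0,"ry":0,"rz":0},
  {"fingers":0,"tx":0,"ty":0,"tz":-0.3,"rx":0,"ry":0,"rz":0},
  {"fingers":0,"tx":0,"ty":0,"tz":-0.2,"rx":0,"ry":0,"rz":0},
])

```text
t: 47.7
tcp_pos: [0.5128, -0.265, 0.169]
tool_rot: [[0.008, 1.0, 0.005], [1.0, -0.008, -0.004], [-0.004, 0.005, -1.0]]
contact_force: [-4.5, 1.6, 7.5]
grip_width: 0.012
```

The lid is seated at z = 0.169, as predicted. I release and go to the outer side of the left clip.

Call:
play_rows([
  {"fingers":50,"tx":0,"ty":0,"tz":0,"rx":0,"ry":0,"rz":0},
  {"fingers":50,"tx":0,"ty":0,"tz":0,"rx":0,"ry":0,"rz":0},
  {"fingers":50,"tx":0,"ty":0,"tz":0,"rx":0,"ry":0,"rz":0},
  {"fingers":50,"tx":0,"ty":0,"tz":2,"rx":0,"ry":0,"rz":0},
  {"fingers":50,"tx":0,"ty":0,"tz":4,"rx":0,"ry":0,"rz":0},
  {"fingers":20,"tx":0,"ty":2,"tz":3,"rx":0,"ry":0,"rz":0},
  {"fingers":0,"tx":0,"ty":4,"tz":0,"rx":0,"ry":0,"rz":0},
  {"fingers":0,"tx":0,"ty":4,"tz":0,"rx":0,"ry":0,"rz":0},
  {"fingers":0,"tx":0,"ty":4,"tz":0,"rx":0,"ry":0,"rz":0},
  {"fingers":0,"tx":0,"ty":4,"tz":0,"rx":0,"ry":0,"rz":0},
])

```text
t: 48.7
tcp_pos: [0.5121, -0.088, 0.2595]
tool_rot: [[0.024, 1.0, 0.008], [1.0, -0.024, -0.006], [-0.006, 0.008, -1.0]]
contact_force: [1.4, 0.6, 0.8]
grip_width: 0.0001
```

Call:
play_rows([
  {"fingers":0,"tx":0,"ty":2,"tz":0,"rx":0,"ry":0,"rz":0},
  {"fingers":0,"tx":0,"ty":0,"tz":0,"rx":0,"ry":0,"rz":0},
  {"fingers":0,"tx":0,"ty":0,"tz":0,"rx":0,"ry":0,"rz":0},
])

```text
t: 49.0
tcp_pos: [0.5122, -0.0605, 0.2592]
tool_rot: [[0.012, 1.0, 0.008], [1.0, -0.012, -0.004], [-0.004, 0.008, -1.0]]
contact_force: [-0.1, -0.5, -0.7]
grip_width: -0.0005
```

Run:
```python
from h import *
s=bot.observe();print(s["tcp_pos"],s["tool_rot"])
im,c=snap("wrist","w13.png");a,A=snap("scene","a13.png");b,B=snap("side","s13.png")
v=np.zeros((480,790,3),np.uint8);w=cv2.resize(a[205:325,150:310],None,fx=2.8,fy=2.8,interpolation=cv2.INTER_CUBIC);v[:w.shape[0],:w.shape[1]]=w
w=cv2.resize(b[95:215,300:410],None,fx=3,fy=3,interpolation=cv2.INTER_CUBIC);v[:w.shape[0],455:455+w.shape[1]]=w
cv2.imwrite("pics/c13.png",v)
d=lambda P:P.round(1).tolist()
q=[(.5115+x+.009*y,-.2645+y-.009*x,.126) for x,y in L];print(d(proj(A,q)),d(proj(B,q)))
```

```text
[ 0.5122 -0.0605  0.2592] [[ 0.0124  0.9999  0.0084]
 [ 0.9999 -0.0123 -0.0043]
 [-0.0042  0.0084 -1.    ]]
[[272.4, 241.1], [194.5, 279.4], [166.4, 245.0], [240.9, 212.1]] [[329.9, 159.2], [343.1, 124.3], [387.5, 130.4], [380.1, 166.9]]
```

View pics/c13.png

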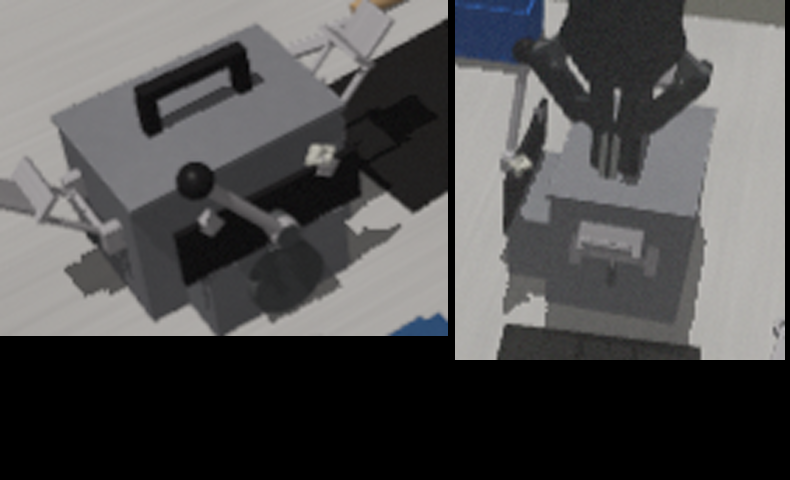

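The lid sits flush and both clips are still off. I descend outside the left tab and push it on.

Call:
play_rows([
  {"fingers":0,"tx":0,"ty":0,"tz":-2,"rx":0.2,"ry":0.4,"rz":0},
  {"fingers":0,"tx":0,"ty":0,"tz":-3,"rx":0,"ry":0,"rz":0},
  {"fingers":0,"tx":0,"ty":0,"tz":-3,"rx":0,"ry":0,"rz":0},
  {"fingers":0,"tx":0,"ty":0,"tz":-2,"rx":0,"ry":0,"rz":0},
  {"fingers":0,"tx":0,"ty":0,"tz":0,"rx":0,"ry":0,"rz":0},
  {"fingers":0,"tx":0,"ty":0,"tz":0,"rx":0,"ry":0,"rz":0},
])

```text
t: 49.75
tcp_pos: [0.5134, -0.0723, 0.1569]
tool_rot: [[0.032, 0.999, 0.004], [0.999, -0.032, -0.004], [-0.004, 0.004, -1.0]]
contact_force: [-0.3, -0.2, -0.0]
grip_width: -0.0
```

Call:
play_rows([
  {"fingers":0,"tx":0,"ty":0.5,"tz":-1.2,"rx":0,"ry":0,"rz":0},
  {"fingers":0,"tx":0,"ty":0,"tz":0,"rx":0,"ry":0,"rz":0},
  {"fingers":0,"tx":0,"ty":-1,"tz":0,"rx":0,"ry":0,"rz":0},
  {"fingers":0,"tx":0,"ty":-1,"tz":0,"rx":0,"ry":0,"rz":0},
  {"fingers":0,"tx":0,"ty":-1,"tz":0,"rx":0,"ry":0,"rz":0},
  {"fingers":0,"tx":0,"ty":-1,"tz":0,"rx":0,"ry":0,"rz":0},
  {"fingers":0,"tx":0,"ty":-1,"tz":0,"rx":0,"ry":0,"rz":0},
  {"fingers":0,"tx":0,"ty":-1,"tz":0,"rx":0,"ry":0,"rz":0},
  {"fingers":0,"tx":0,"ty":0,"tz":0,"rx":0,"ry":0,"rz":0},
])

```text
t: 50.65
tcp_pos: [0.5199, -0.1159, 0.1541]
tool_rot: [[0.026, 0.999, 0.018], [1.0, -0.026, 0.016], [0.016, 0.018, -1.0]]
contact_force: [-0.4, -0.4, -0.2]
grip_width: 0.0001
```

Call:
play_rows([
  {"fingers":0,"tx":-0.3,"ty":-1,"tz":-0.5,"rx":-0.8,"ry":0.8,"rz":0},
  {"fingers":0,"tx":0,"ty":-1,"tz":0,"rx":0,"ry":0,"rz":0},
  {"fingers":0,"tx":0,"ty":-0.5,"tz":0,"rx":0,"ry":0,"rz":0},
  {"fingers":0,"tx":0,"ty":0,"tz":0,"rx":0,"ry":0,"rz":0},
])

```text
t: 51.05
tcp_pos: [0.5225, -0.1429, 0.1563]
tool_rot: [[0.028, 0.999, 0.016], [1.0, -0.028, -0.002], [-0.001, 0.016, -1.0]]
contact_force: [0.0, -0.2, -0.3]
grip_width: -0.0001
```

Call:
play_rows([
  {"fingers":0,"tx":-0.3,"ty":1,"tz":1,"rx":0,"ry":0.8,"rz":0},
  {"fingers":0,"tx":-0.2,"ty":1,"tz":4,"rx":0,"ry":0,"rz":0},
  {"fingers":0,"tx":0,"ty":0,"tz":4,"rx":0,"ry":0,"rz":0},
  {"fingers":0,"tx":0,"ty":-2,"tz":2,"rx":0,"ry":0,"rz":0},
  {"fingers":0,"tx":0,"ty":-4.5,"tz":0.2,"rx":0,"ry":-0.1,"rz":0},
  {"fingers":0,"tx":0,"ty":-4.5,"tz":0.2,"rx":0,"ry":-0.1,"rz":0},
  {"fingers":0,"tx":0,"ty":-4.5,"tz":0.2,"rx":0,"ry":-0.1,"rz":0},
  {"fingers":0,"tx":0,"ty":-4.5,"tz":0.2,"rx":0,"ry":-0.1,"rz":0},
  {"fingers":0,"tx":0,"ty":-4.5,"tz":0.2,"rx":0,"ry":-0.1,"rz":0},
  {"fingers":0,"tx":0,"ty":-4.5,"tz":0.2,"rx":0,"ry":-0.1,"rz":0},
])

```text
t: 52.05
tcp_pos: [0.5101, -0.415, 0.2745]
tool_rot: [[0.013, 1.0, -0.007], [1.0, -0.013, 0.0], [0.0, -0.007, -1.0]]
contact_force: [1.7, -0.6, 0.2]
grip_width: 0.0002
```

Call:
play_rows([
  {"fingers":0,"tx":0,"ty":-4,"tz":0,"rx":0,"ry":0,"rz":0},
  {"fingers":0,"tx":0,"ty":-1.5,"tz":0,"rx":0,"ry":0,"rz":0},
  {"fingers":0,"tx":0,"ty":0,"tz":0,"rx":0,"ry":0,"rz":0},
  {"fingers":0,"tx":0,"ty":0,"tz":0,"rx":0,"ry":0,"rz":0},
])

```text
t: 52.45
tcp_pos: [0.5029, -0.4807, 0.2681]
tool_rot: [[0.027, 0.999, -0.018], [1.0, -0.027, 0.0], [-0.0, -0.018, -1.0]]
contact_force: [0.3, -0.1, -0.1]
grip_width: 0.0002
```

Run:
```python
from h import *
s=bot.observe();print(s["tcp_pos"],s["q"])
a=cv2.imread("pics/a13.png");b,A=snap("scene","a14.png");o=cv2.imread("pics/scene0.png")
x0,y0,x1,y1=250,200,300,245   # left clip region
d=lambda p,q:np.abs(p[y0:y1,x0:x1].astype(int)-q[y0:y1,x0:x1]).max(2)
print("left clip diff vs start(on)",(d(b,o)>30).sum(),"vs off",(d(b,a)>30).sum())
```

```text
[ 0.5029 -0.4807  0.2681] [46.3776 27.7923 -9.6692 79.1242  5.3039 74.3011 34.7674]
left clip diff vs start(on) 1 vs off 377
```

The left clip matches its starting (on) picture: 1 pixel differs. Next is the right clip.

Call:
play_rows([
  {"fingers":0,"tx":1,"ty":0,"tz":-2,"rx":0,"ry":-1,"rz":0},
  {"fingers":0,"tx":0,"ty":0,"tz":-3.5,"rx":0,"ry":0,"rz":0},
  {"fingers":0,"tx":0,"ty":0,"tz":-3.5,"rx":0,"ry":0,"rz":0},
  {"fingers":0,"tx":0,"ty":0,"tz":-2.5,"rx":0,"ry":0,"rz":0},
  {"fingers":0,"tx":0,"ty":0,"tz":0,"rx":0,"ry":0,"rz":0},
  {"fingers":0,"tx":0,"ty":0,"tz":0,"rx":0,"ry":0,"rz":0},
])

```text
t: 53.1
tcp_pos: [0.5179, -0.4684, 0.153]
tool_rot: [[0.012, 1.0, 0.004], [1.0, -0.012, 0.002], [0.003, 0.004, -1.0]]
contact_force: [0.6, -0.8, 0.4]
grip_width: 0.0
```

Call:
play_rows([
  {"fingers":0,"tx":-0.3,"ty":0,"tz":-0.8,"rx":0,"ry":0,"rz":0},
  {"fingers":0,"tx":0,"ty":1,"tz":0,"rx":0,"ry":0,"rz":0},
  {"fingers":0,"tx":0,"ty":1,"tz":0,"rx":0,"ry":0,"rz":0},
  {"fingers":0,"tx":0,"ty":1,"tz":0,"rx":0,"ry":0,"rz":0},
  {"fingers":0,"tx":0,"ty":1,"tz":0,"rx":0,"ry":0,"rz":0},
  {"fingers":0,"tx":0,"ty":1,"tz":0,"rx":0,"ry":0,"rz":0},
  {"fingers":0,"tx":0,"ty":1,"tz":0,"rx":0,"ry":0,"rz":0},
  {"fingers":0,"tx":0,"ty":0.5,"tz":0,"rx":0,"ry":0,"rz":0},
  {"fingers":0,"tx":0,"ty":0,"tz":0,"rx":0,"ry":0,"rz":0},
])

```text
t: 54.0
tcp_pos: [0.5169, -0.4237, 0.1666]
tool_rot: [[0.021, 0.999, 0.028], [0.999, -0.02, -0.05], [-0.05, 0.03, -0.998]]
contact_force: [0.1, 0.5, 0.0]
grip_width: -0.0002
```

Call:
play_rows([
  {"fingers":0,"tx":0,"ty":0.2,"tz":-0.7,"rx":1.4,"ry":0.8,"rz":0},
  {"fingers":0,"tx":0,"ty":0.5,"tz":-0.5,"rx":1.4,"ry":0.8,"rz":0},
  {"fingers":0,"tx":0,"ty":1,"tz":-0.2,"rx":0,"ry":0,"rz":0},
  {"fingers":0,"tx":0,"ty":1,"tz":-0.2,"rx":0,"ry":0,"rz":0},
  {"fingers":0,"tx":0,"ty":1,"tz":0,"rx":0,"ry":0,"rz":0},
  {"fingers":0,"tx":0,"ty":0,"tz":0,"rx":0,"ry":0,"rz":0},
])

```text
t: 54.6
tcp_pos: [0.5196, -0.3879, 0.156]
tool_rot: [[0.023, 1.0, 0.004], [1.0, -0.023, -0.004], [-0.004, 0.005, -1.0]]
contact_force: [-0.3, 0.5, -0.2]
grip_width: 0.0
```

Call:
play_rows([
  {"fingers":0,"tx":0,"ty":-1.5,"tz":1,"rx":0,"ry":0,"rz":0},
  {"fingers":0,"tx":0,"ty":-1,"tz":3.5,"rx":0,"ry":0,"rz":0},
  {"fingers":0,"tx":0,"ty":0,"tz":4,"rx":0,"ry":0,"rz":0},
  {"fingers":0,"tx":0,"ty":0,"tz":2,"rx":0,"ry":0,"rz":0},
  {"fingers":0,"tx":0,"ty":0,"tz":0,"rx":0,"ry":0,"rz":0},
])

```text
t: 55.1
tcp_pos: [0.5187, -0.4037, 0.2564]
tool_rot: [[0.016, 1.0, -0.006], [1.0, -0.016, 0.013], [0.012, -0.007, -1.0]]
contact_force: [0.5, 0.5, 0.6]
grip_width: 0.0001
```

Run:
```python
from h import *
s=bot.observe();print(s["tcp_pos"])
a=cv2.imread("pics/a13.png");b,A=snap("scene","a15.png");o=cv2.imread("pics/scene0.png");B=cam("side")
for nm,(x0,y0,x1,y1) in(("left",(250,200,300,245)),("right",(140,235,205,305))):
    d=lambda p,q:int((np.abs(p[y0:y1,x0:x1].astype(int)-q[y0:y1,x0:x1]).max(2)>30).sum())
    print(nm,"vs start(on)",d(b,o),"vs off",d(b,a))
# toolbox handle: scene bar (202,360)-(266,330); side rods near (289,102),(280,128)
print(tri(A,[(266,330),(202,361)],B,[(283,128),(291,102)]))
for z in(.05,.1,.15):print(z,onz(A,[(266,330),(202,361)],z)[:,:2].tolist())
sd=cv2.imread("pics/s13.png");crop(sd,200,70,420,180,3.5,"c15.png")
```

```text
[ 0.5187 -0.4037  0.2564]
left vs start(on) 121 vs off 507
right vs start(on) 754 vs off 1356
[[ 0.7549 -0.3125  0.1096  0.009 ]
 [ 0.7629 -0.4389  0.1325  0.002 ]]
0.05 [[0.7154993882240935, -0.28753522352407485], [0.7013460620613936, -0.4199986489062773]]
0.1 [[0.752608672703672, -0.30715217458890803], [0.7393503311563947, -0.4312392842937622]]
0.15 [[0.7897179571832507, -0.32676912565374117], [0.7773546002513959, -0.4424799196812471]]
```

Call:
play_rows([
  {"fingers":0,"tx":3,"ty":0,"tz":0,"rx":-0.6,"ry":-0.4,"rz":0},
  {"fingers":0,"tx":4,"ty":0.5,"tz":0,"rx":0,"ry":0,"rz":0},
  {"fingers":0,"tx":4,"ty":1,"tz":0,"rx":0,"ry":0,"rz":0},
  {"fingers":0,"tx":0.3,"ty":0.5,"tz":0,"rx":0,"ry":0,"rz":0},
  {"fingers":0,"tx":0,"ty":0,"tz":0,"rx":0,"ry":0,"rz":0},
  {"fingers":0,"tx":0,"ty":0,"tz":0,"rx":0,"ry":0,"rz":0},
])

```text
t: 55.75
tcp_pos: [0.6286, -0.3764, 0.2375]
tool_rot: [[0.015, 1.0, -0.024], [1.0, -0.014, 0.018], [0.018, -0.024, -1.0]]
contact_force: [-1.2, 0.1, 0.8]
grip_width: -0.0001
```

Run:
```python
from h import *
s=bot.observe();print(s["tcp_pos"],s["tool_rot"])
o=cv2.imread("pics/scene0.png");so=cv2.imread("pics/side0.png");a=cv2.imread("pics/a13.png");A=cam("scene");B=cam("side")
b,_=snap("scene","a16.png");sb,_=snap("side","s16.png")
on=[(.5145,-.3645,z) for z in(.135,.15,.165)];off=[(.5145,-.3645-.096*.717*r,.075+.096*.697*r) for r in(.65,.8,.95)]
for nm,P in(("on",on),("off",off)):
    p=proj(A,P).round().astype(int);q=proj(B,P).round().astype(int)
    print(nm,p.tolist(),"scene start",[o[v,u].tolist() for u,v in p],"clipsoff",[a[v,u].tolist() for u,v in p],"now",[b[v,u].tolist() for u,v in p])
    print("  side start",[so[v,u].tolist() for u,v in q],"now",[sb[v,u].tolist() for u,v in q])
for nm,(x0,y0,x1,y1) in(("left",(250,200,300,245)),("right",(140,235,180,305))):
    d=lambda p,q:int((np.abs(p[y0:y1,x0:x1].astype(int)-q[y0:y1,x0:x1]).max(2)>30).sum())
    print(nm,"vs start(on)",d(b,o),"vs off",d(b,a))
```

```text
[ 0.6286 -0.3764  0.2375] [[ 0.0147  0.9996 -0.0235]
 [ 0.9997 -0.0143  0.0183]
 [ 0.018  -0.0238 -0.9996]]
on [[176, 261], [175, 255], [173, 250]] scene start [[106, 105, 107], [105, 104, 106], [119, 118, 120]] clipsoff [[77, 75, 76], [105, 102, 102], [122, 119, 119]] now [[113, 112, 114], [112, 111, 113], [127, 125, 128]]
  side start [[73, 75, 75], [87, 88, 90], [93, 92, 94]] now [[75, 73, 76], [92, 90, 94], [92, 89, 90]]
off [[157, 277], [151, 275], [145, 274]] scene start [[163, 166, 169], [162, 166, 168], [164, 167, 170]] clipsoff [[112, 111, 114], [113, 112, 115], [158, 156, 160]] now [[172, 175, 178], [171, 174, 177], [173, 175, 178]]
  side start [[89, 86, 86], [90, 89, 89], [174, 174, 176]] now [[95, 93, 94], [89, 92, 91], [179, 180, 180]]
left vs start(on) 973 vs off 1269
right vs start(on) 97 vs off 549
```

Both clips read on. Next I throw the damper lever.

Call:
play_rows([
  {"fingers":0,"tx":0.4,"ty":0,"tz":-1,"rx":-1,"ry":-1.3,"rz":0},
  {"fingers":0,"tx":0,"ty":0,"tz":0,"rx":0,"ry":0,"rz":0},
  {"fingers":0,"tx":0,"ty":0,"tz":-2,"rx":0,"ry":0,"rz":0},
  {"fingers":0,"tx":0,"ty":0,"tz":-1.5,"rx":0,"ry":0,"rz":0},
  {"fingers":0,"tx":0,"ty":0,"tz":0,"rx":0,"ry":0,"rz":0},
  {"fingers":0,"tx":0,"ty":0,"tz":0,"rx":0,"ry":0,"rz":0},
])

```text
t: 56.45
tcp_pos: [0.6272, -0.3835, 0.1952]
tool_rot: [[0.025, 1.0, -0.0], [1.0, -0.025, -0.005], [-0.005, -0.0, -1.0]]
contact_force: [0.9, 0.2, 0.3]
grip_width: 0.0002
```

Call:
play_rows([
  {"fingers":0,"tx":0.5,"ty":0.3,"tz":-1.8,"rx":0,"ry":0,"rz":0},
  {"fingers":0,"tx":0,"ty":0,"tz":0,"rx":0,"ry":0,"rz":0},
  {"fingers":0,"tx":0,"ty":1.5,"tz":0,"rx":0,"ry":0,"rz":0},
  {"fingers":0,"tx":0,"ty":1.5,"tz":0,"rx":0,"ry":0,"rz":0},
  {"fingers":0,"tx":0,"ty":1,"tz":0,"rx":0,"ry":0,"rz":0},
  {"fingers":0,"tx":0,"ty":1,"tz":0,"rx":0,"ry":0,"rz":0},
  {"fingers":0,"tx":0,"ty":1,"tz":0,"rx":0,"ry":0,"rz":0},
  {"fingers":0,"tx":0,"ty":1,"tz":0,"rx":0,"ry":0,"rz":0},
])

```text
t: 57.25
tcp_pos: [0.6338, -0.3177, 0.1855]
tool_rot: [[0.031, 0.999, 0.012], [0.999, -0.031, -0.028], [-0.028, 0.013, -1.0]]
contact_force: [0.2, -3.2, 2.5]
grip_width: 0.0001
```

Call:
play_rows([
  {"fingers":0,"tx":0,"ty":1,"tz":-0.3,"rx":0.5,"ry":0.3,"rz":0},
  {"fingers":0,"tx":0,"ty":1,"tz":-0.3,"rx":0.5,"ry":0.3,"rz":0},
  {"fingers":0,"tx":0,"ty":1,"tz":-0.1,"rx":0.3,"ry":0,"rz":0},
  {"fingers":0,"tx":0,"ty":1,"tz":-0.1,"rx":0,"ry":0,"rz":0},
  {"fingers":0,"tx":0,"ty":1,"tz":-0.1,"rx":0,"ry":0,"rz":0},
  {"fingers":0,"tx":0,"ty":0,"tz":0,"rx":0,"ry":0,"rz":0},
])

```text
t: 57.85
tcp_pos: [0.6342, -0.2533, 0.1737]
tool_rot: [[0.023, 1.0, -0.003], [1.0, -0.023, 0.006], [0.006, -0.003, -1.0]]
contact_force: [0.4, 0.6, -0.5]
grip_width: 0.0001
```

Thrown past upright. I back off and up, then do the final check.

Call:
play_rows([
  {"fingers":0,"tx":0,"ty":-2,"tz":0.5,"rx":0,"ry":0,"rz":0},
  {"fingers":0,"tx":0,"ty":-2,"tz":3,"rx":0,"ry":0,"rz":0},
  {"fingers":0,"tx":0,"ty":-1,"tz":4,"rx":0,"ry":0,"rz":0},
  {"fingers":0,"tx":-1,"ty":-1,"tz":4,"rx":0,"ry":0,"rz":0},
  {"fingers":0,"tx":-2,"ty":-4,"tz":4,"rx":0,"ry":0,"rz":0},
  {"fingers":0,"tx":-3,"ty":-4,"tz":1,"rx":0,"ry":0,"rz":0},
  {"fingers":0,"tx":-3,"ty":-4,"tz":0,"rx":0,"ry":0,"rz":0},
  {"fingers":0,"tx":-3,"ty":-4,"tz":0,"rx":0,"ry":0,"rz":0},
  {"fingers":0,"tx":-3,"ty":-4,"tz":0,"rx":0,"ry":0,"rz":0},
  {"fingers":0,"tx":-2,"ty":-4,"tz":0,"rx":0,"ry":0,"rz":0},
])

```text
t: 58.85
tcp_pos: [0.4631, -0.5582, 0.3421]
tool_rot: [[0.024, 1.0, 0.001], [1.0, -0.024, -0.006], [-0.006, 0.001, -1.0]]
contact_force: [1.1, -0.4, 0.2]
grip_width: -0.0001
```

Call:
play_rows([
  {"fingers":0,"tx":-2,"ty":-4,"tz":0,"rx":0,"ry":0,"rz":0},
  {"fingers":0,"tx":-2,"ty":-4,"tz":0,"rx":0,"ry":0,"rz":0},
  {"fingers":0,"tx":-2,"ty":-4,"tz":0,"rx":0,"ry":0,"rz":0},
  {"fingers":0,"tx":0,"ty":0,"tz":0,"rx":0,"ry":0,"rz":0},
  {"fingers":0,"tx":0,"ty":0,"tz":0,"rx":0,"ry":0,"rz":0},
])

```text
t: 59.35
tcp_pos: [0.38, -0.7007, 0.3435]
tool_rot: [[0.05, 0.999, -0.008], [0.999, -0.05, -0.019], [-0.019, -0.007, -1.0]]
contact_force: [0.2, 0.8, 0.4]
grip_width: 0.0003
```

Run:
```python
from h import *
s=bot.observe();print(s["t"],s["tcp_pos"],np.abs(s["dq"]).max())
a,A=snap("scene","a20.png");b,B=snap("side","s20.png")
v=np.zeros((560,790,3),np.uint8);w=cv2.resize(a[205:325,140:300],None,fx=2.8,fy=2.8,interpolation=cv2.INTER_CUBIC);v[:w.shape[0],:w.shape[1]]=w
w=cv2.resize(b[95:215,300:410],None,fx=3,fy=3,interpolation=cv2.INTER_CUBIC);v[:w.shape[0],455:455+w.shape[1]]=w
w=cv2.resize(a[100:320,150:640],None,fx=.9,fy=.9,interpolation=cv2.INTER_AREA);v[360:558,:w.shape[1]]=w
cv2.imwrite("pics/c20.png",v)
```

```text
59.35 [ 0.38   -0.7007  0.3435] 3.4702799095194354
```

View pics/c20.png

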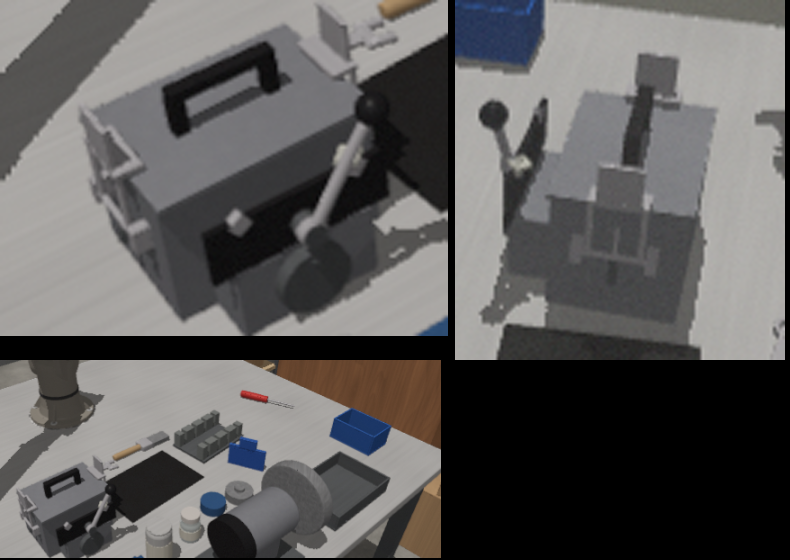

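Both clips are on, the lid is flush, the lever is at the diamond notch (knob at about (372,105) in the crop) and the rack is empty. The other things look undisturbed, so I hand in.

Call:
play_rows([
  {"fingers":0,"tx":0,"ty":0,"tz":0,"rx":0,"ry":0,"rz":0},
  {"fingers":0,"tx":0,"ty":0,"tz":0,"rx":0,"ry":0,"rz":0},
  {"fingers":0,"tx":0,"ty":0,"tz":0,"rx":0,"ry":0,"rz":0},
])

```text
t: 59.75
tcp_pos: [0.3829, -0.6973, 0.3446]
tool_rot: [[0.044, 0.999, -0.008], [0.999, -0.044, -0.019], [-0.019, -0.007, -1.0]]
contact_force: [-0.1, 0.3, -0.1]
grip_width: 0.0002
```

Run:
```python
from h import *
A=cam("scene");B=cam("side")
print("knob",tri(A,[(140+372/2.8,205+107/2.8)],B,[(300+38/3,95+114/3)]),"expected ~[.634,-.206,.177]")
print(ticket.close_job())
```

```text
knob [[ 0.6341 -0.2061  0.1764  0.0019]] expected ~[.634,-.206,.177]
the job is handed in; nothing more can be done
None
```

The job is done in the order asked and handed in at about 60 s of the 210 s allowed. Clips came off first, then the lid went onto the mat. The three plates from the rack went into guides 0, 1 and 2, one each. The lid went back on, both clips were flipped on, and the damper lever was thrown last.

**Last checks:**
- **Plates:** a wrist picture before closing showed all three fully down in their guides.
- **Lid:** it seated at the predicted height and looked flush.
- **Clips:** in the last picture both stand upright (on).
- **Lever:** the knob measured (0.634, -0.206, 0.176), within 1 mm of the diamond notch.
- **Bench:** the blue look-alike and the other things I could see looked undisturbed.

**What went wrong or disagreed:**
- **First lid placing:** the lid's edge most likely caught the opened left clip. It tilted and slid about 2 cm before settling flat on the mat. I moved it clear before lifting it again.
- **Third plate:** the wrist force did not show it touching bottom, but its height and the picture agreed that it was home.
- **Left-clip comparison:** an automatic picture check was unclear once, probably because the arm was in view. Earlier and final pictures show the clip on.

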